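# Put the leatherworker's pots and weights back on their own mats

### The arm

A 6-joint arm with a two-finger parallel gripper is mounted at the origin on the work surface. World frame = base frame: x ahead of the robot, y to its left, z up, the work surface at z = 0. Lengths are in mm, angles in rad, forces in N, time in s.
With the tool pointing down it reaches from about 300 to 875 mm from the base axis. Payload 6.4 kg.
Tool frame: the origin (TCP) lies midway between the tips of the shut fingers; the grasp point (between the pads) lies 19 mm behind it (ctrl.tcp_to_grasp is the z of the grasp point in the tool frame, in mm); z points along the fingers, y is the line along which they close (so a half turn about z gives the same grasp; the last joint's range is limited). The gripper opens to 88 mm and grips with 3 to 60 N. Pads are 18 mm wide; open, the fingers measure 123 mm over their backs; the gripper's body (75 mm by 187 mm) begins 45 mm behind the grasp point.
Start: joints at [-1.345, 0.181, 1.607, -0, 1.354, -0.206], TCP at [240.658, -522.23, 203.114] pointing down, gripper open.
Joint ranges: [-2.99, 2.99], [-0.89, 2.07], [0.3, 2.58], [-1.14, 4.28], [0, 2.63], [-3.12, 3.12]. Speed limits (rad/s): [2.57, 2.57, 3.01, 3.14, 3.14, 3.14].

### API

Orientations are given as a unit quaternion [x, y, z, w].
In Python, from cell import ctrl gives the robot as it stands.
- The arm moves only by the shell command python3 -m jog 'ROWS' [OPENING] [FORCE]. ROWS is JSON, a list of rows, each an object with "linear": the shift along the tool's x, y, z in mm, a list of three; "yaw": the turn about the tool's z in rad. In form: [{"linear": [dx, dy, dz], "yaw": yaw}, ...]. A call has 1 to 8 rows; each row shifts and turns the commanded pose from where the row before left it, along the tool's axes as they then stand; what a row does not reach is not made up. A row lasts 1/12 s, in which the tool goes at most 41.7 mm and 7.16 degrees, less where a joint would pass 70% of its speed; a pose out of reach is approached as far as the arm can. A call is refused whole if a number of a shift passes 41.7 or a number of a turn 0.125, either way. A call with a gripper value outside its range is refused whole. OPENING is the finger opening in mm, from 0 to 88.1, set as the call begins (- or left out, the last holds). The fingers move at their own pace and stop on an object; FORCE is the grip in N (left out, the last holds). Time passes only in rows, so rows that do not move let the fingers close. It gives the time, the measured TCP pose, the force, the opening and the grip force at its end, in the units of the state.
- ctrl.get_state(): the state, without advancing time (a new reading comes with each control period).
- ctrl.snapshot(name): name is "scene" or "top" or "wrist"; returns a dict with "pixels" (400x640x3 uint8, red, green, blue), "depth" (400x640 float32, mm along the optical axis (not along the pixel's ray), 0 where there is no reading), "fx", "fy", "cx", "cy" (pixels), "k1" (the pictures are not rectified: a ray, as slopes to the right and down, at radius r is drawn at 1 + k1 r^2 times it, then the intrinsics apply), "R" (3x3) and "t" (3): a world point X has camera coordinates R X + t; the wrist camera has in their place "mount" (4x4, takes a point from camera to tool coordinates, whose origin is the TCP and whose axes are the flange's). Camera axes: x right, y down, z forward; pixel columns grow to the right and rows downward; lengths in mm; the calibration is good to about 2 mm. A picture is of the moment at which its call begins: read the wrist's pose just before it.
- ctrl.finish_job(): hands the job in; it is judged then, once.
The state is a dict: "clock": time; "joint_positions": joint angles; "dq": joint speeds; "effort": joint torques, N m; "tool_pos": TCP position; "tool_rot": TCP orientation; "wrist_force": force on the tool from outside, world axes, zero at the start; "torque": the same for the moment, N m; "grip_width": opening from 0.0 (shut) to 1.0 (fully open); "gripper_force": force on a finger pad.
Only numpy, scipy, OpenCV 4.12 (cv2) and the standard library are available. Lean on these libraries where they do the work, as an engineer would, in place of code of your own. Each camera call takes 0.05 s, during which the arm holds its last target. There are 200 camera calls.

### The job

On this leatherworker's bench the four things standing on mats have been mixed up. Put each one back on its own place, upright and in the middle (to within about a centimetre): the dye bottle on the hexagonal wooden board, the wax tin on the round cork mat, the steel rivet anvil on the oblong rubber pad and the brass weight on the square marble slab; the piece of grey cardboard is free for setting one aside. Each place holds one thing, so clear it first; set things down rather than drop them, do not tip any over, and leave the rivet dish where it is.

Things in the scene. Friction and masses are not known exactly. Their poses are not given: they have to be found in the camera images.
- bottle_mid (a point): Small amber glass bottle of edge dye with a black screw cap, round, standing upright: body 38 mm diameter and straight from the foot to 60 mm up, then a shoulder; cap 24 mm diameter; 85 mm high overall, about 0.13 kg. Site at the centre of the thing, half-way up; z is up.
- tin_mid (a point): Flat round metal wax tin with a closed lid: 57 mm diameter, 40 mm high, about 0.12 kg. Site at the centre of the thing, half-way up; z is up.
- anvil_mid (a point): Rivet-setting anvil: a plain rectangular steel block with five dark round dimples on top, 40 mm along its own x, 52 mm along its own y, 40 mm high, about 0.6 kg. Site at the centre of the thing, half-way up; z is up.
- weight_mid (a point): Round brass press weight: foot 54 mm diameter and 22 mm thick, above it a narrow neck (16 mm) and a round grip knob 24 mm diameter from 40 to 60 mm above the foot's underside; 64 mm high overall, about 0.45 kg. Site at the centre of the thing, half-way up; z is up.
- hexwood: Hexagonal board of pale wood, 104 mm over its corners, 10 mm thick: the bottle's place. Origin at the centre of its underside on the bench; its top is 10 mm above. Fixed to the bench. 
- cork: Round cork mat, 96 mm diameter, 10 mm thick: the tin's place. Origin at the centre of its underside on the bench; its top is 10 mm above. Fixed to the bench. 
- rubber: Oblong black rubber pad, 66 mm (its own x) by 112 mm (its own y), 10 mm thick: the anvil's place. Origin at the centre of its underside on the bench; its top is 10 mm above. Fixed to the bench. 
- marble: Square marble slab, 90 by 90 mm, 10 mm thick: the weight's place. Origin at the centre of its underside on the bench; its top is 10 mm above. Fixed to the bench. 
- card: Square piece of grey cardboard, 90 by 90 mm, 2 mm thick, lying flat and fixed to the bench, empty at the start: the free spot for setting a thing aside. Origin at the centre of its underside.
- dish: Small open white china dish with copper rivets in it, 64 mm diameter at the rim, 26 mm high, loose, to be left where it stands. Origin at the centre of its underside. Apart from it, the bench within 130 mm of the centres of the five places holds only things under 27 mm high (an awl, a wooden slicker, a hammer and a brush lying flat).
Things that resemble listed ones, but are neither listed nor needed, are in the scene too. Leave any red or turquoise look-alike of the part that bears bottle_mid alone.

How it is judged:
By the outcome, as a careful person would: the job done as asked, in the order asked, and still so for the second after the job is handed in, with the robot touching nothing.
It also fails if it takes over 141 s, if anything falls off the work surface, if the arm or the gripper's body presses on something with over 40 N, if the wrist force passes 120 N, or if a joint passes its speed limit or range.

## Working session

There is one attempt and no reset: what is moved stays moved. The work goes in short steps, Python scripts to look and compute and a shell command to move; the robot and the scene stay as the last step left them, time stands still between calls to the robot, and variables do not carry over. Pictures are saved under pics/ and viewed, at most 14 in all, crops included, and the job is handed in when it is done.

```bash
ls; mkdir -p pics; python3 - <<'E'
from cell import ctrl
import cv2,numpy as np
print(ctrl.get_state(), ctrl.tcp_to_grasp)
for n in ("scene","top"):
    s=ctrl.snapshot(n); cv2.imwrite(f"pics/{n}0.png",s["pixels"][:,:,::-1]); np.savez(f"pics/{n}0.npz",**s)
    print({k:(v if k not in("pixels","depth") else v.shape) for k,v in s.items()}, (s["depth"]>0).mean())
E
```

```text
pics
{'clock': 0.0, 'joint_positions': array([-1.34532811e+00,  1.81520552e-01,  1.60794753e+00, -1.78806270e-07,
        1.35377772e+00, -2.06295709e-01]), 'dq': array([-1.69039697e-04, -1.94029628e-04,  1.47632870e-03,  3.26079071e-04,
        2.07304653e-05, -5.40541551e-04]), 'effort': array([ 1.05493815e-03, -4.33867621e+01, -3.41846430e+01,  7.01188180e-02,
        3.86120472e-02, -1.41888445e-04]), 'tool_pos': array([ 240.51263245, -521.66654212,  202.25092187]), 'tool_rot': array([ 9.76787512e-01,  2.14208947e-01, -8.01088881e-06, -8.26532748e-04]), 'wrist_force': array([-3.19761151e-01, -3.27746113e-04,  4.47493890e-01]), 'torque': array([-0.01597244,  0.0037105 ,  0.02971566]), 'gripper_force': 0.0, 'grip_width': 1.000307399551576} -18.700000000000003
{'pixels': (400, 640, 3), 'depth': (400, 640), 'fx': 419.3590265566096, 'fy': 419.3590265566096, 'cx': 324.3029396734862, 'cy': 203.35701801395837, 'k1': 0.0049665723723038985, 'R': array([[ 6.88294199e-01,  7.25431591e-01, -3.19771306e-04],
       [ 5.29298747e-01, -5.02503424e-01, -6.83617689e-01],
       [-4.96078554e-01,  4.70360835e-01, -7.29840224e-01]]), 't': array([-398.76028168, -284.05839109, 1221.89517388])} 0.9957734375
{'pixels': (400, 640, 3), 'depth': (400, 640), 'fx': 463.52125670280543, 'fy': 463.52125670280543, 'cx': 315.11300142197996, 'cy': 205.75901320669416, 'k1': 0.008614060936525362, 'R': array([[-8.92812351e-04, -9.99499212e-01, -3.16311113e-02],
       [-9.87714774e-01,  5.82424037e-03, -1.56158905e-01],
       [ 1.56264930e-01,  3.11030954e-02, -9.87225339e-01]]), 't': array([  7.65886101, 584.71800589, 893.21262384])} 0.99627734375
```

View pics/top0.png

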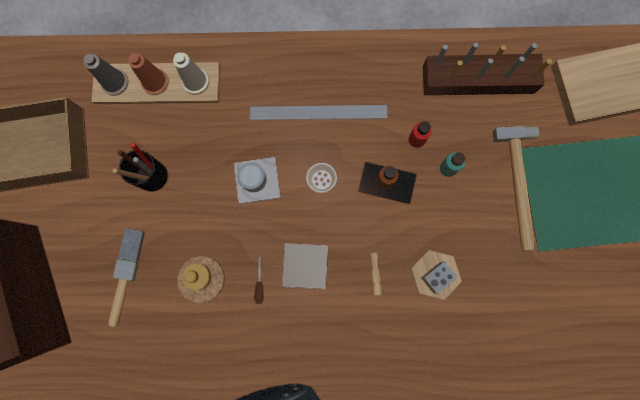

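View pics/scene0.png

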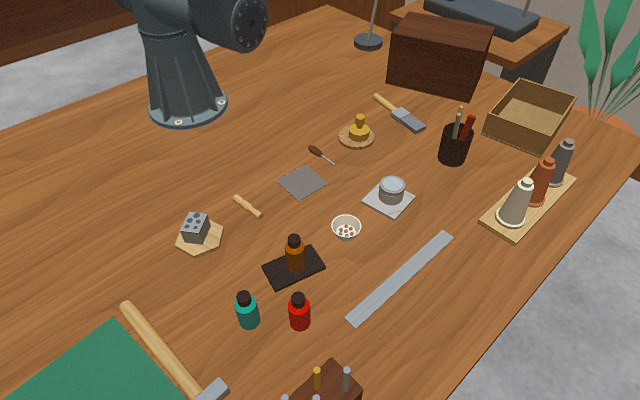

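The top view shows the bottle on the rubber pad (388,183), anvil on the hex board (437,275), weight on the cork (200,279) and tin on the marble (257,180). The card is at (305,266), the dish at (321,178), and the red and turquoise decoys at (420,134) and (455,163). So there are two swaps to make.

```bash
cat > h.py <<'E'
import numpy as np, cv2
from scipy.spatial.transform import Rotation as Ro
def slopes(s,uv):
    K=np.array([[s["fx"],0,s["cx"]],[0,s["fy"],s["cy"]],[0,0,1]],float)
    return cv2.undistortPoints(np.asarray(uv,float).reshape(-1,1,2),K,np.array([float(s["k1"]),0,0,0]))[:,0]
def pose(s,st=None):
    "camera->world rotation and origin"
    if "mount" in s:
        M=np.asarray(s["mount"]);R=Ro.from_quat(st["tool_rot"]).as_matrix()
        return R@M[:3,:3], R@M[:3,3]+st["tool_pos"]
    return s["R"].T, -s["R"].T@s["t"]
def plane(s,uv,z,st=None):
    C,o=pose(s,st); d=np.c_[slopes(s,uv),np.ones(len(np.reshape(uv,(-1,2))))]@C.T
    return o+d*((z-o[2])/d[:,2])[:,None]
def cloud(s,st=None):
    v,u=np.mgrid[:400,:640]; uv=np.c_[u.ravel(),v.ravel()].astype(float)
    C,o=pose(s,st); d=np.c_[slopes(s,uv),np.ones(len(uv))]@C.T
    P=(o+d*s["depth"].ravel()[:,None]).reshape(400,640,3)
    P[s["depth"]==0]=np.nan; return P
E
python3 - <<'E'
from h import *
s=dict(np.load("pics/top0.npz")); P=cloud(s)
for n,(u,v) in dict(hexwood=(437,275),cork=(200,279),rubber=(388,183),marble=(257,180),card=(305,266),dish=(321,178),red=(420,134),turq=(455,163)).items():
    R=P[v-40:v+40,u-40:u+40]
    R=R[np.hypot(*(R[...,:2]-P[v,u,:2]).transpose(2,0,1))<75]
    z=R[:,2]; hist=np.histogram(z,bins=np.arange(-8,104,4))[0]
    m=R[(z>5.5)&(z<14)][:,:2].astype(np.float32)
    print(n,P[v,u].round(1),hist)
    if len(m)>20:
        h=cv2.convexHull(m); print("  mat",cv2.minEnclosingCircle(h),cv2.minAreaRect(h))
    for a,b in((30,44),(45,56),(60,80),(80,110)):
        q=R[(z>a)&(z<b)][:,:2].astype(np.float32)
        if len(q)>10: print("  z",a,b,len(q),np.round(cv2.minEnclosingCircle(q)[0]+(cv2.minEnclosingCircle(q)[1],),1),cv2.minAreaRect(q))
E
```

```text
hexwood [ 445.7 -231.9   52.7] [  10  937 1474  140  764  241   12   10   14   10   14   11   11   49
  409  114    0    0    0    0    0    0    0    0    0    0    0]
  mat ((442.36163330078125, -235.63958740234375), 69.39149475097656) ((446.84429931640625, -234.71597290039062), (101.719970703125, 103.78038787841797), 14.052127838134766)
  z 30 44 42 [ 442.9 -238.6   31.6] ((446.7264709472656, -224.7401580810547), (29.726572036743164, 63.2059326171875), 74.57979583740234)
  z 45 56 567 [ 442.2 -239.5   31.7] ((442.1197204589844, -240.08409118652344), (40.71732711791992, 52.47437286376953), 37.99421310424805)
cork [438.5 237.6  37.3] [  15  868 1369  146  827  210   15   14    9   67  252   98    2    0
    0    7    7    8    6   28   85   17    0    0    0    0    0]
  mat ((439.7460021972656, 232.60800170898438), 69.15677642822266) ((442.5767822265625, 230.88168334960938), (100.79627990722656, 125.99493408203125), 28.898536682128906)
  z 30 44 410 [444.  248.6  27.9] ((444.1394348144531, 248.24783325195312), (52.31352615356445, 54.631080627441406), 14.648482322692871)
  z 60 80 1
[... 3355 characters left out ...]
 -253.82058715820312), 67.62824249267578) ((667.089111328125, -253.82058715820312), (77.40655517578125, 110.91658782958984), 59.88246154785156)
  z 30 44 44 [ 687.2 -252.1   44.8] ((683.9834594726562, -248.39988708496094), (89.65729522705078, 11.709939002990723), 41.07551574707031)
  z 45 56 37 [ 689.2 -255.4   45.1] ((684.7201538085938, -250.52813720703125), (90.23023223876953, 15.337743759155273), 42.38726806640625)
  z 60 80 147 [ 672.  -276.5   18.7] ((669.8840942382812, -274.0205383300781), (36.19865417480469, 30.32772445678711), 34.488704681396484)
  z 80 110 121 [ 672.1 -276.5   12.3] ((671.9528198242188, -276.2673645019531), (22.27189064025879, 23.180055618286133), 75.44477844238281)
```

```bash
python3 - <<'E'
from h import *
s=dict(np.load("pics/top0.npz")); P=cloud(s)
def rep(n,m):
    h=cv2.convexHull(m.astype(np.float32)); M=cv2.moments(h)
    (c,wh,a)=cv2.minAreaRect(h)
    print(n,len(m),"hullcen",round(M['m10']/M['m00'],1),round(M['m01']/M['m00'],1),"area",round(M['m00']),"circ",np.round(np.r_[cv2.minEnclosingCircle(h)[0],cv2.minEnclosingCircle(h)[1]],1),"rect",np.round(c,1),np.round(wh,1),round(a,1))
    if n=="hexwood": print("  corners",np.round(cv2.minEnclosingTriangle(h)[1][:,0],0).tolist(), np.round(cv2.approxPolyDP(h,4,True)[:,0],0).tolist())
Z=P[...,2]
mk=cv2.morphologyEx(((Z>6)&(Z<80)).astype(np.uint8),cv2.MORPH_OPEN,np.ones((3,3),np.uint8))
lab=cv2.connectedComponents(mk)[1]
for n,(u,v) in dict(hexwood=(437,275),cork=(200,279),rubber=(388,183),marble=(257,180)).items():
    L=lab[v,u]; sel=(lab==L)&(Z>6.5)&(Z<13); rep(n,P[sel][:,:2])
# card and mats again by colour, edges cast onto top plane
hsv=cv2.cvtColor(s["pixels"],cv2.COLOR_RGB2HSV); 
for n,(u,v),z,f in (("card",(305,266),2,lambda h:(h[...,1]<60)),("marble",(257,180),10,lambda h:h[...,1]<60),("rubber",(388,183),10,lambda h:(h[...,2]<70))):
    m=f(hsv)
    m=cv2.morphologyEx(m.astype(np.uint8),cv2.MORPH_OPEN,np.ones((3,3),np.uint8)); l=cv2.connectedComponents(m)[1]
    L=np.bincount(l[v-15:v+15,u-15:u+15].ravel())[1:].argmax()+1
    sel=(l==L)&(Z<14); yy,xx=np.nonzero(sel); rep(n+" colour",plane(s,np.c_[xx,yy],z)[:,:2])
E
```

```text
hexwood 970 hullcen 448.2 -240.1 area 6982 circ [ 447.9 -240.1   51.2] rect [ 448.2 -240.4] [101.9  89.8] 75.9
  corners [[511.0, -176.0], [472.0, -327.0], [360.0, -217.0]] [[497.0, -225.0], [462.0, -191.0], [412.0, -203.0], [400.0, -255.0], [434.0, -289.0], [485.0, -276.0]]
cork 1012 hullcen 439.1 244.6 area 7214 circ [438.9 244.9  49. ] rect [438.9 244.4] [94.5 96.8] 24.9
rubber 1108 hullcen 640.7 -146.2 area 7328 circ [ 641.2 -146.1   63.5] rect [ 640.6 -146. ] [111.7  66.3] 76.1
marble 964 hullcen 648.0 130.9 area 8007 circ [648.6 130.   60.8] rect [647.9 131.3] [90.6 90. ] 8.0
card colour 1883 hullcen 466.3 29.2 area 8070 circ [466.4  28.6  62.6] rect [466.3  29.1] [90.4 89.9] 86.8
marble colour 1046 hullcen 647.2 132.1 area 8078 circ [647.3 131.7  61.8] rect [647.3 132. ] [90.3 90.3] 7.9
rubber colour 1192 hullcen 639.7 -145.1 area 7191 circ [ 639.9 -144.9   61.9] rect [ 639.7 -145. ] [110.5  66.1] 76.1
```

```bash
cat >> h.py <<'E'
def need(x,y,z,n=8,head=None):
    "tool-frame shift to a world TCP target; head = wanted closing-line heading (deg, mod 180)"
    from cell import ctrl
    st=ctrl.get_state(); R=Ro.from_quat(st["tool_rot"]).as_matrix()
    d=R.T@(np.array([x,y,z])-st["tool_pos"])
    hd=np.degrees(np.arctan2(R[1,1],R[0,1]))
    print("at",st["tool_pos"].round(1),"head",hd.round(1),"t",round(st["clock"],2),"q6",st["joint_positions"][5].round(2),"shift",d.round(1),"per row/%d"%n,(d/n).round(2))
    if head is not None:
        t=(hd-head+90)%180-90; print("yaw rad",round(np.radians(t),3))
E
python3 -c "
from h import need
need(642.5,-141,200,24)"
python3 -m jog '[{"linear":[22,-7.4,0],"yaw":0},{"linear":[22,-7.4,0],"yaw":0},{"linear":[22,-7.4,0],"yaw":0},{"linear":[22,-7.4,0],"yaw":0},{"linear":[22,-7.4,0],"yaw":0},{"linear":[22,-7.4,0],"yaw":0},{"linear":[22,-7.4,0],"yaw":0},{"linear":[22,-7.4,0],"yaw":0}]' 88
python3 -c "
from h import need
need(642.5,-141,200,16)"
```

```text
at [ 240.5 -521.7  202.3] head -65.3 t 0.1 q6 -0.21 shift [ 524.4 -177.5    2.8] per row/24 [21.85 -7.4   0.12]
clock: 0.77
tool_pos: [376.3, -393.7, 202.7]
tool_rot: [0.977, 0.214, -0.0, -0.0]
wrist_force: [-0.2, -0.9, 0.4]
grip_width: 0.995
gripper_force: 0.0
at [ 376.3 -393.7  202.7] head -65.3 t 0.77 q6 0.11 shift [ 347.5 -118.1    2.8] per row/16 [21.72 -7.38  0.17]
```

```bash

python3 -m jog '[{"linear":[22,-7.4,0],"yaw":0},{"linear":[22,-7.4,0],"yaw":0},{"linear":[22,-7.4,0],"yaw":0},{"linear":[22,-7.4,0],"yaw":0},{"linear":[22,-7.4,0],"yaw":0},{"linear":[22,-7.4,0],"yaw":0},{"linear":[22,-7.4,0],"yaw":0},{"linear":[22,-7.4,0],"yaw":0}]' >/dev/null
python3 -m jog '[{"linear":[22,-7.4,0],"yaw":0},{"linear":[22,-7.4,0],"yaw":0},{"linear":[22,-7.4,0],"yaw":0},{"linear":[22,-7.4,0],"yaw":0},{"linear":[22,-7.4,0],"yaw":0},{"linear":[22,-7.4,0],"yaw":0},{"linear":[22,-7.4,0],"yaw":0},{"linear":[17,-7,0],"yaw":0}]' 
python3 - <<'E'
from h import *
from cell import ctrl
st=ctrl.get_state(); s=ctrl.snapshot("wrist"); print(np.round(s["mount"],2).tolist(), s["fx"],s["k1"])
cv2.imwrite("pics/w1.png",s["pixels"][:,:,::-1])
P=cloud(s,st); Z=P[...,2]
for a,b in((84,110),(60,80),(6.5,13)):
    m=((Z>a)&(Z<b)&(np.hypot(P[...,0]-642.5,P[...,1]+141)<70)); q=P[m][:,:2].astype(np.float32)
    if len(q): print(a,b,len(q),np.median(Z[m]),cv2.minEnclosingCircle(q),cv2.minAreaRect(q))
need(642.5,-141,38)
E
```

```text
clock: 2.1
tool_pos: [642.3, -141.0, 202.4]
tool_rot: [0.977, 0.215, -0.0, -0.0]
wrist_force: [0.3, 0.0, -0.0]
grip_width: 1.002
gripper_force: 0.0
[[-0.0, -0.96, -0.29, 74.88], [1.0, 0.0, -0.0, -0.68], [0.0, -0.29, 0.96, -180.95], [0.0, 0.0, 0.0, 1.0]] 337.6604396640129 -0.056696153731100644
84 110 589 94.05592587552712 ((643.260986328125, -140.042724609375), 12.040403366088867) ((643.5652465820312, -139.96640014648438), (23.015548706054688, 23.04383087158203), 41.22189712524414)
60 80 582 71.77633459957832 ((643.3137817382812, -140.02493286132812), 18.938016891479492) ((644.05810546875, -139.86741638183594), (34.18558120727539, 37.203338623046875), 24.166826248168945)
6.5 13 4141 9.27259828900037 ((640.28271484375, -144.75540161132812), 63.90495300292969) ((640.0685424804688, -144.91897583007812), (111.80615234375, 66.11619567871094), 75.8672866821289)
at [ 643.7 -138.6  202.4] head -65.1 t 2.15 q6 0.74 shift [ -2.3   2.  164.4] per row/8 [-0.29  0.24 20.55]
```

View pics/w1.png

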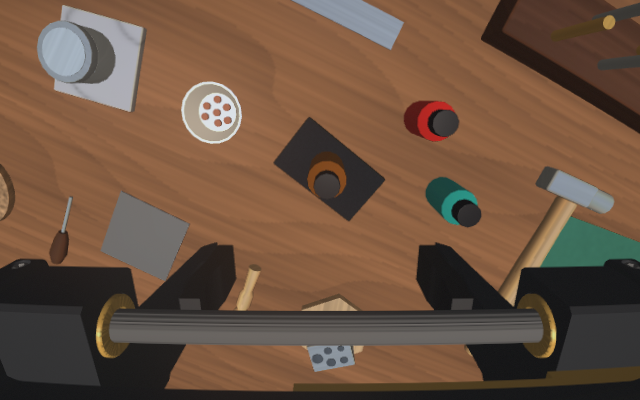

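The wrist view shows the bottle at (326,180), midway between the fingers, with the pad beneath it and the decoys at (437,122) and (455,203). The position agrees with the top view to within 1 mm.

```bash

python3 -m jog '[{"linear":[0,0,20],"yaw":0},{"linear":[0,0,20],"yaw":0},{"linear":[0,0,10],"yaw":0},{"linear":[0,0,0],"yaw":0},{"linear":[0,0,0],"yaw":0}]' >/dev/null
python3 -c "
from h import need
need(642.8,-140.6,38)"
```

```text
at [ 640.9 -142.5  152.5] head -65.3 t 2.57 q6 0.74 shift [  2.7  -0.7 114.5] per row/8 [ 0.33 -0.09 14.32]
```

```bash

python3 -m jog '[{"linear":[2.5,-0.7,14],"yaw":0},{"linear":[0,0,20],"yaw":0},{"linear":[0,0,20],"yaw":0},{"linear":[0,0,20],"yaw":0},{"linear":[0,0,20],"yaw":0},{"linear":[0,0,15],"yaw":0},{"linear":[0,0,5.5],"yaw":0},{"linear":[0,0,0],"yaw":0}]' 
python3 -m jog '[{"linear":[0,0,0],"yaw":0},{"linear":[0,0,0],"yaw":0},{"linear":[0,0,0],"yaw":0},{"linear":[0,0,0],"yaw":0},{"linear":[0,0,0],"yaw":0},{"linear":[0,0,0],"yaw":0},{"linear":[0,0,0],"yaw":0},{"linear":[0,0,0],"yaw":0}]' 30 15
python3 -c "
from h import need
need(642.8,-140.6,38)"
```

```text
clock: 3.23
tool_pos: [642.6, -140.4, 37.1]
tool_rot: [0.977, 0.214, -0.001, -0.001]
wrist_force: [0.4, 0.5, 0.7]
grip_width: 0.998
gripper_force: 0.0
clock: 3.9
tool_pos: [643.5, -140.7, 38.7]
tool_rot: [0.977, 0.214, 0.0, 0.0]
wrist_force: [-0.1, 0.6, -0.1]
grip_width: 0.417
gripper_force: 0.0
at [ 643.5 -140.7   38.7] head -65.3 t 3.9 q6 0.74 shift [-0.6 -0.4  0.7] per row/8 [-0.07 -0.05  0.09]
```

```bash

python3 -m jog '[{"linear":[0,0,0],"yaw":0},{"linear":[0,0,0],"yaw":0},{"linear":[0,0,0],"yaw":0},{"linear":[0,0,0],"yaw":0}]' 0 15
python3 -m jog '[{"linear":[0,0,-5],"yaw":0},{"linear":[0,0,-10],"yaw":0},{"linear":[0,0,-20],"yaw":0},{"linear":[0,0,-20],"yaw":0},{"linear":[0,0,-20],"yaw":0},{"linear":[0,0,-15],"yaw":0},{"linear":[0,0,-5],"yaw":0},{"linear":[0,0,0],"yaw":0}]' 
python3 -c "
from h import need
need(466.3,29,135,16)"
```

```text
clock: 4.23
tool_pos: [643.8, -141.1, 39.1]
tool_rot: [0.977, 0.214, 0.0, 0.0]
wrist_force: [-0.4, 0.1, 3.9]
grip_width: 0.27
gripper_force: 13.6
clock: 4.9
tool_pos: [644.5, -141.0, 135.8]
tool_rot: [0.977, 0.214, 0.001, 0.001]
wrist_force: [0.6, -0.4, -1.6]
grip_width: 0.266
gripper_force: 13.5
at [ 644.5 -141.   135.8] head -65.3 t 4.9 q6 0.74 shift [ -90.7 -229.     0. ] per row/16 [ -5.67 -14.31   0.  ]
```

Opening is 24 mm, which matches the cap and not the 38 mm body. I'll look before carrying it.

```bash
python3 - <<'E'
from h import *
from cell import ctrl
st=ctrl.get_state(); s=ctrl.snapshot("wrist"); t=ctrl.snapshot("scene")
a=s["pixels"][100:400,150:500]; b=cv2.resize(t["pixels"][150:300,180:380],None,fx=2,fy=2)
cv2.imwrite("pics/w2.png",np.hstack([a,b])[:,:,::-1])
E
```

```text
(no output)
```

View pics/w2.png

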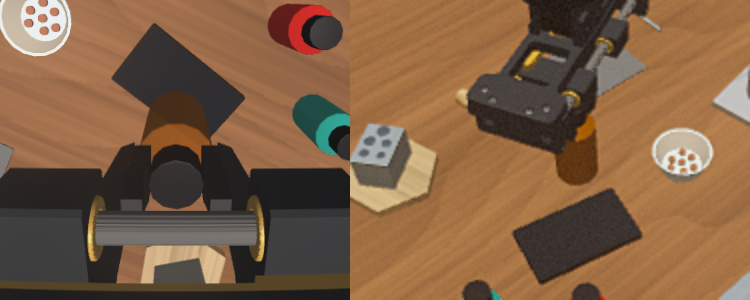

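The bottle is held upright; cap at (177,185) in the crop, between the fingertips. I'll measure the cap height against the TCP.

```bash
python3 - <<'E'
from h import *
from cell import ctrl
st=ctrl.get_state(); s=ctrl.snapshot("wrist"); P=cloud(s,st)
print(st["tool_pos"],st["grip_width"])
print("cap",P[275:296:10,327].round(1).tolist()); print("col",P[180:300:8,327].round(0).tolist())
t=ctrl.snapshot("scene"); Q=cloud(t)
print("scene bottle",[(v,Q[v,287+180-180].round(0).tolist()) for v in range(200,248,5)])
need(466.3,29,135,16)
E
```

```text
[ 642.93404608 -140.46446317  132.88260047] 0.2708225419061476
cap [[647.1, -138.4, 188.2], [642.6, -140.5, 187.9], [637.7, -142.7, 187.1]]
col [[646.0, -139.0, 9.0], [639.0, -143.0, 10.0], [660.0, -133.0, 116.0], [660.0, -133.0, 133.0], [660.0, -133.0, 147.0], [660.0, -133.0, 160.0], [658.0, -134.0, 164.0], [655.0, -135.0, 168.0], [653.0, -136.0, 172.0], [653.0, -136.0, 180.0], [653.0, -135.0, 188.0], [650.0, -137.0, 188.0], [647.0, -139.0, 188.0], [643.0, -140.0, 187.0], [639.0, -142.0, 188.0]]
scene bottle [(200, [703.0, -189.0, 274.0]), (205, [707.0, -192.0, 269.0]), (210, [664.0, -162.0, 202.0]), (215, [663.0, -162.0, 189.0]), (220, [708.0, -196.0, 242.0]), (225, [651.0, -156.0, 149.0]), (230, [652.0, -158.0, 138.0]), (235, [649.0, -157.0, 121.0]), (240, [649.0, -157.0, 107.0]), (245, [590.0, -117.0, -0.0])]
at [ 642.4 -140.3  131.9] head -65.3 t 5.1 q6 0.74 shift [ -89.1 -227.5   -2.4] per row/16 [ -5.57 -14.22  -0.15]
```

The bottle's base is about 29 mm below the TCP and it is centred and vertical, so the grasp is on the body after all and only the opening readout is off. Carry it to the card.

```bash

python3 -m jog '[{"linear":[-3,-7,0],"yaw":0},{"linear":[-6,-15,0],"yaw":0},{"linear":[-6,-15,0],"yaw":0},{"linear":[-6,-15,0],"yaw":0},{"linear":[-6,-15,0],"yaw":0},{"linear":[-6,-15,0],"yaw":0},{"linear":[-6,-15,0],"yaw":0},{"linear":[-6,-15,0],"yaw":0}]' >/dev/null
python3 -m jog '[{"linear":[-6,-15,0],"yaw":0},{"linear":[-6,-15,0],"yaw":0},{"linear":[-6,-15,0],"yaw":0},{"linear":[-6,-15,0],"yaw":0},{"linear":[-6,-15,0],"yaw":0},{"linear":[-6,-15,0],"yaw":0},{"linear":[-6,-15,0],"yaw":0},{"linear":[-2,-8,0],"yaw":0}]' >/dev/null
python3 -m jog '[{"linear":[0,0,0],"yaw":0},{"linear":[0,0,0],"yaw":0}]' 
python3 -c "
from h import need
need(466.3,29,31,8)"
```

```text
clock: 6.6
tool_pos: [468.5, 26.5, 133.5]
tool_rot: [0.977, 0.215, 0.0, 0.0]
wrist_force: [0.8, -0.8, -2.4]
grip_width: 0.265
gripper_force: 13.6
at [468.5  26.5 133.5] head -65.2 t 6.6 q6 0.94 shift [ -1.   -3.2 102.5] per row/8 [-0.12 -0.4  12.82]
```

```bash

python3 -m jog '[{"linear":[-1,-3,8],"yaw":0},{"linear":[0,0,18],"yaw":0},{"linear":[0,0,20],"yaw":0},{"linear":[0,0,20],"yaw":0},{"linear":[0,0,16],"yaw":0},{"linear":[0,0,10],"yaw":0},{"linear":[0,0,4],"yaw":0},{"linear":[0,0,0],"yaw":0}]' 
python3 -m jog '[{"linear":[0,0,1],"yaw":0},{"linear":[0,0,1],"yaw":0},{"linear":[0,0,1],"yaw":0},{"linear":[0,0,0],"yaw":0}]' 
python3 -m jog '[{"linear":[0,0,1],"yaw":0},{"linear":[0,0,1],"yaw":0},{"linear":[0,0,0],"yaw":0}]'
```

```text
clock: 7.27
tool_pos: [465.7, 28.5, 36.5]
tool_rot: [0.977, 0.214, -0.001, -0.0]
wrist_force: [-0.5, -0.7, -1.4]
grip_width: 0.266
gripper_force: 13.7
clock: 7.6
tool_pos: [466.8, 28.6, 35.1]
tool_rot: [0.977, 0.214, 0.001, 0.0]
wrist_force: [1.1, 0.6, -1.6]
grip_width: 0.271
gripper_force: 13.7
clock: 7.85
tool_pos: [466.3, 28.7, 32.6]
tool_rot: [0.977, 0.214, 0.0, 0.0]
wrist_force: [-0.3, 0.3, -1.5]
grip_width: 0.27
gripper_force: 13.6
```

```bash

python3 -m jog '[{"linear":[0,0,1],"yaw":0},{"linear":[0,0,0.5],"yaw":0},{"linear":[0,0,0],"yaw":0}]' 
python3 -m jog '[{"linear":[0,0,1],"yaw":0},{"linear":[0,0,0],"yaw":0}]'
```

```text
clock: 8.1
tool_pos: [466.4, 28.7, 31.2]
tool_rot: [0.977, 0.214, 0.0, 0.0]
wrist_force: [-0.8, 0.2, -1.1]
grip_width: 0.268
gripper_force: 13.8
clock: 8.27
tool_pos: [467.1, 28.6, 31.2]
tool_rot: [0.977, 0.214, 0.001, 0.0]
wrist_force: [-2.5, 0.9, 9.0]
grip_width: 0.267
gripper_force: 14.9
```

```bash

python3 -m jog '[{"linear":[0,0,0],"yaw":0},{"linear":[0,0,0],"yaw":0},{"linear":[0,0,0],"yaw":0},{"linear":[0,0,0],"yaw":0},{"linear":[0,0,0],"yaw":0},{"linear":[0,0,0],"yaw":0},{"linear":[0,0,0],"yaw":0},{"linear":[0,0,0],"yaw":0}]' 88
python3 -m jog '[{"linear":[0,0,-8],"yaw":0},{"linear":[0,0,-16],"yaw":0},{"linear":[0,0,-20],"yaw":0},{"linear":[0,0,-20],"yaw":0},{"linear":[0,0,-20],"yaw":0},{"linear":[0,0,-20],"yaw":0},{"linear":[0,0,-20],"yaw":0},{"linear":[0,0,-8],"yaw":0}]' >/dev/null
python3 -c "
from h import need
need(442,-240,160,16,38)"
```

```text
clock: 8.93
tool_pos: [466.3, 28.7, 30.0]
tool_rot: [0.977, 0.214, -0.0, -0.0]
wrist_force: [0.1, 0.5, 0.5]
grip_width: 0.852
gripper_force: 0.0
at [467.9  28.4 165.5] head -65.3 t 9.6 q6 0.95 shift [-135.9  232.9    5.6] per row/16 [-8.5  14.56  0.35]
yaw rad 1.339
```

```bash

python3 -m jog '[{"linear":[-7,12,0],"yaw":0},{"linear":[-9,15,0],"yaw":0},{"linear":[-9,15,0],"yaw":0},{"linear":[-9,15,0],"yaw":0},{"linear":[-9,15,0],"yaw":0},{"linear":[-9,15,0],"yaw":0},{"linear":[-9,15,0],"yaw":0},{"linear":[-9,15,0],"yaw":0}]' >/dev/null
python3 -m jog '[{"linear":[-9,15,0],"yaw":0},{"linear":[-9,15,0],"yaw":0},{"linear":[-9,15,0],"yaw":0},{"linear":[-9,15,0],"yaw":0},{"linear":[-9,15,0],"yaw":0},{"linear":[-9,15,0],"yaw":0},{"linear":[-9,15,0],"yaw":0},{"linear":[-5,11,0],"yaw":0}]' >/dev/null
python3 -m jog '[{"linear":[0,0,0],"yaw":-0.12},{"linear":[0,0,0],"yaw":-0.12},{"linear":[0,0,0],"yaw":-0.12},{"linear":[0,0,0],"yaw":-0.12},{"linear":[0,0,0],"yaw":-0.12},{"linear":[0,0,0],"yaw":-0.12},{"linear":[0,0,0],"yaw":-0.12},{"linear":[0,0,0],"yaw":-0.12}]' >/dev/null
python3 -m jog '[{"linear":[0,0,5],"yaw":-0.12},{"linear":[0,0,5],"yaw":-0.12},{"linear":[0,0,5],"yaw":-0.12},{"linear":[0,0,5],"yaw":-0.12},{"linear":[0,0,5],"yaw":-0.12},{"linear":[0,0,5],"yaw":-0.12},{"linear":[0,0,5],"yaw":-0.12},{"linear":[0,0,0],"yaw":0}]' 
python3 - <<'E'
from h import *
from cell import ctrl
st=ctrl.get_state(); s=ctrl.snapshot("wrist"); P=cloud(s,st); Z=P[...,2]
m=(Z>45)&(Z<55)&(np.hypot(P[...,0]-442,P[...,1]+240)<50); q=P[m][:,:2].astype(np.float32); print(len(q),cv2.minAreaRect(q))
t=ctrl.snapshot("top");Q=cloud(t); m=(Q[...,2]>70)&(Q[...,2]<100)&(np.hypot(Q[...,0]-466,Q[...,1]-29)<50);q=Q[m][:,:2].astype(np.float32)
print("bottle on card",len(q),cv2.minEnclosingCircle(q) if len(q) else 0, np.max(Q[m][:,2]) if len(q) else 0)
need(442,-240,24,8,38)
E
```

```text
clock: 12.27
tool_pos: [437.9, -240.0, 125.9]
tool_rot: [0.437, 0.899, 0.0, -0.001]
wrist_force: [0.3, 0.3, -0.4]
grip_width: 1.0
gripper_force: 0.0
3098 ((440.8094177246094, -238.6796417236328), (40.05259323120117, 51.49861145019531), 37.67898941040039)
bottle on card 130 ((465.57769775390625, 27.447750091552734), 12.454276084899902) 90.94502952691312
at [ 438.4 -240.4  126.9] head 37.7 t 12.37 q6 -1.4 shift [ -1.9   3.1 102.9] per row/8 [-0.24  0.39 12.87]
yaw rad -0.006
```

```bash

python3 -m jog '[{"linear":[-1,3,8],"yaw":0},{"linear":[0,0,18],"yaw":0},{"linear":[0,0,20],"yaw":0},{"linear":[0,0,20],"yaw":0},{"linear":[0,0,18],"yaw":0},{"linear":[0,0,12],"yaw":0},{"linear":[0,0,6],"yaw":0},{"linear":[0,0,0],"yaw":0}]' 
python3 -m jog '[{"linear":[0,0,0],"yaw":0},{"linear":[0,0,0],"yaw":0},{"linear":[0,0,0],"yaw":0},{"linear":[0,0,0],"yaw":0},{"linear":[0,0,0],"yaw":0},{"linear":[0,0,0],"yaw":0},{"linear":[0,0,0],"yaw":0},{"linear":[0,0,0],"yaw":0}]' 0 45
python3 -m jog '[{"linear":[0,0,0],"yaw":0},{"linear":[0,0,0],"yaw":0},{"linear":[0,0,0],"yaw":0},{"linear":[0,0,0],"yaw":0}]'
```

```text
clock: 13.03
tool_pos: [440.7, -238.8, 23.6]
tool_rot: [0.44, 0.898, 0.0, -0.001]
wrist_force: [0.3, -0.4, -0.5]
grip_width: 0.996
gripper_force: 0.0
clock: 13.7
tool_pos: [441.5, -239.7, 25.2]
tool_rot: [0.439, 0.898, -0.0, 0.0]
wrist_force: [-0.1, 0.8, 0.8]
grip_width: 0.419
gripper_force: 0.0
clock: 14.03
tool_pos: [441.5, -239.7, 25.1]
tool_rot: [0.439, 0.898, 0.0, -0.0]
wrist_force: [-0.2, -0.2, 0.2]
grip_width: 0.117
gripper_force: 0.0
```

No contact at 10 mm, so the fingers aren't where expected on the anvil. Look.

```bash
python3 - <<'E'
from h import *
from cell import ctrl
st=ctrl.get_state(); s=ctrl.snapshot("wrist"); t=ctrl.snapshot("scene")
print(st["tool_pos"],st["grip_width"],st["gripper_force"])
a=s["pixels"][100:400,150:500]; b=cv2.resize(t["pixels"][150:300,100:300],None,fx=2,fy=2)
cv2.imwrite("pics/w3.png",np.hstack([a,b])[:,:,::-1])
P=cloud(s,st); print(P[200:400:12,327].round(0).tolist())
E
```

```text
[ 441.48566148 -239.65605059   25.11268302] 0.11726096910835444 0.0
[[426.0, -218.0, 41.0], [428.0, -221.0, 50.0], [432.0, -226.0, 50.0], [436.0, -231.0, 50.0], [440.0, -237.0, 49.0], [444.0, -242.0, 50.0], [448.0, -247.0, 49.0], [453.0, -253.0, 50.0], [457.0, -259.0, 49.0], [483.0, -291.0, 0.0], [425.0, -218.0, 140.0], [427.0, -220.0, 141.0], [429.0, -223.0, 141.0], [509.0, -324.0, 0.0], [517.0, -334.0, -1.0], [523.0, -343.0, 0.0], [427.0, -220.0, 158.0]]
```

View pics/w3.png

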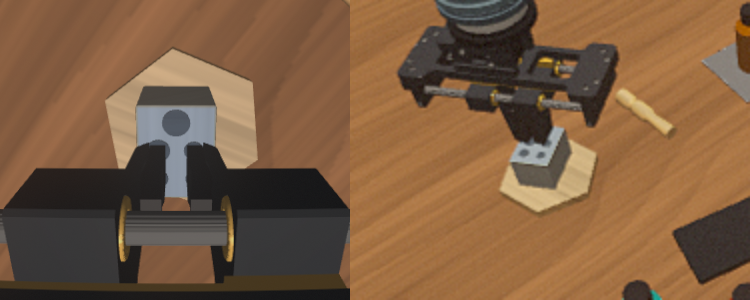

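The fingers are closing above the anvil's top: in the left crop the tips at (155,150) and (205,150) lie over the dimples. The real fingertips must end higher than the reported TCP. I'll measure the tips in the tool frame.

```bash
python3 -m jog '[{"linear":[0,0,-15],"yaw":0},{"linear":[0,0,-20],"yaw":0},{"linear":[0,0,-20],"yaw":0},{"linear":[0,0,-20],"yaw":0},{"linear":[0,0,-15],"yaw":0},{"linear":[0,0,0],"yaw":0},{"linear":[0,0,0],"yaw":0},{"linear":[0,0,0],"yaw":0}]' 0
python3 - <<'E'
from h import *
from cell import ctrl
st=ctrl.get_state(); s=ctrl.snapshot("wrist"); P=cloud(s,st)
R=Ro.from_quat(st["tool_rot"]).as_matrix(); T=(P-st["tool_pos"])@R
m=(T[...,2]<15)&(T[...,2]>-90)&(abs(T[...,1])<45)&(abs(T[...,0])<40)
q=T[m]; print(len(q),"tip percentiles z",np.percentile(q[:,2],[50,90,97,99,100]).round(1))
k=q[q[:,2]>np.percentile(q[:,2],97)]; print(k.min(0).round(1),k.max(0).round(1))
t=ctrl.snapshot("scene"); Q=(cloud(t)-st["tool_pos"])@R
m=(abs(Q[...,0])<20)&(abs(Q[...,1])<30)&(Q[...,2]>-90)&(Q[...,2]<40); print("scene",m.sum(),np.percentile(Q[m][:,2],[50,90,97,99,100]).round(1))
h,e=np.histogram(Q[m][:,2],bins=np.arange(-90,44,6)); print(dict(zip(e.tolist(),h.tolist())))
E
```

```text
clock: 14.8
tool_pos: [441.0, -239.2, 114.1]
tool_rot: [0.439, 0.898, 0.0, -0.001]
wrist_force: [0.5, 0.1, -0.0]
grip_width: 0.001
gripper_force: 0.0
4023 tip percentiles z [-61.9 -43.2 -38.  -35.8 -34.2]
[  9.2 -12.2 -38. ] [ 12.   11.8 -34.2]
scene 388 [-60.5 -42.6 -37.6 -35.9 -34.3]
{-90: 9, -84: 28, -78: 55, -72: 58, -66: 46, -60: 59, -54: 46, -48: 51, -42: 31, -36: 5, -30: 0, -24: 0, -18: 0, -12: 0, -6: 0, 0: 0, 6: 0, 12: 0, 18: 0, 24: 0, 30: 0, 36: 0}
```

Both cameras put the real fingertips 34 mm behind the reported TCP, with x and y fine. That explains the cap grip. I'll correct all heights: tip z = reported z + 34. Retry the anvil with the tip at about 22, so reported z about -12.

```bash

python3 -m jog '[{"linear":[0,0,0],"yaw":0},{"linear":[0,0,0],"yaw":0},{"linear":[0,0,0],"yaw":0},{"linear":[0,0,0],"yaw":0},{"linear":[0,0,0],"yaw":0},{"linear":[0,0,0],"yaw":0},{"linear":[0,0,0],"yaw":0},{"linear":[0,0,0],"yaw":0}]' 88 >/dev/null
python3 -m jog '[{"linear":[0,0,10],"yaw":0},{"linear":[0,0,18],"yaw":0},{"linear":[0,0,20],"yaw":0},{"linear":[0,0,20],"yaw":0},{"linear":[0,0,15],"yaw":0},{"linear":[0,0,5],"yaw":0},{"linear":[0,0,0],"yaw":0},{"linear":[0,0,0],"yaw":0}]' 
python3 -m jog '[{"linear":[0,0,8],"yaw":0},{"linear":[0,0,10],"yaw":0},{"linear":[0,0,10],"yaw":0},{"linear":[0,0,7],"yaw":0},{"linear":[0,0,3],"yaw":0},{"linear":[0,0,0],"yaw":0},{"linear":[0,0,0],"yaw":0}]' 
```

```text
clock: 16.23
tool_pos: [441.5, -239.7, 27.1]
tool_rot: [0.439, 0.898, 0.0, -0.0]
wrist_force: [-0.1, 0.4, 0.9]
grip_width: 0.996
gripper_force: 0.0
clock: 16.82
tool_pos: [441.3, -239.5, -11.2]
tool_rot: [0.439, 0.898, 0.0, -0.0]
wrist_force: [-0.8, 0.0, 0.1]
grip_width: 0.998
gripper_force: 0.0
```

```bash

python3 -m jog '[{"linear":[0,0,0],"yaw":0},{"linear":[0,0,0],"yaw":0},{"linear":[0,0,0],"yaw":0},{"linear":[0,0,0],"yaw":0},{"linear":[0,0,0],"yaw":0},{"linear":[0,0,0],"yaw":0},{"linear":[0,0,0],"yaw":0},{"linear":[0,0,0],"yaw":0}]' 0 40
python3 -m jog '[{"linear":[0,0,0],"yaw":0},{"linear":[0,0,0],"yaw":0},{"linear":[0,0,0],"yaw":0},{"linear":[0,0,0],"yaw":0}]'
```

```text
clock: 17.48
tool_pos: [441.5, -239.7, -10.8]
tool_rot: [0.439, 0.898, 0.0, 0.0]
wrist_force: [-0.7, -0.8, 0.9]
grip_width: 0.45
gripper_force: 40.0
clock: 17.82
tool_pos: [441.5, -239.7, -10.8]
tool_rot: [0.439, 0.898, 0.0, 0.0]
wrist_force: [-0.8, 0.1, 1.4]
grip_width: 0.448
gripper_force: 40.0
```

Grip confirmed at 39.6 mm and 40 N. Lift, turn the anvil by about 0.90 rad and carry it to the rubber pad.

```bash

python3 -m jog '[{"linear":[0,0,-5],"yaw":0},{"linear":[0,0,-10],"yaw":0},{"linear":[0,0,-15],"yaw":0},{"linear":[0,0,-15],"yaw":0},{"linear":[0,0,-15],"yaw":0.1},{"linear":[0,0,-15],"yaw":0.1},{"linear":[0,0,-15],"yaw":0.1},{"linear":[0,0,-10],"yaw":0.1}]'
python3 -m jog '[{"linear":[0,0,0],"yaw":0.1},{"linear":[0,0,0],"yaw":0.1},{"linear":[0,0,0],"yaw":0.1},{"linear":[0,0,0],"yaw":0.1},{"linear":[0,0,0],"yaw":0.1},{"linear":[0,0,0],"yaw":0},{"linear":[0,0,0],"yaw":0}]' 
python3 -c "
from h import need
need(640.5,-145.6,89,16,-13.9)"
```

```text
clock: 18.48
tool_pos: [441.3, -239.4, 90.5]
tool_rot: [0.611, 0.792, 0.0, 0.0]
wrist_force: [0.4, -1.0, -7.6]
grip_width: 0.451
gripper_force: 40.0
clock: 19.07
tool_pos: [441.0, -239.1, 88.9]
tool_rot: [0.785, 0.619, -0.0, -0.001]
wrist_force: [0.3, 0.5, -7.0]
grip_width: 0.45
gripper_force: 40.0
at [ 441.  -239.1   88.9] head -13.5 t 19.07 q6 -0.5 shift [137.6 172.2  -0.2] per row/16 [ 8.600e+00  1.076e+01 -1.000e-02]
yaw rad 0.007
```

```bash

python3 -m jog '[{"linear":[5,6.2,0],"yaw":0},{"linear":[9,11.3,0],"yaw":0},{"linear":[9,11.3,0],"yaw":0},{"linear":[9,11.3,0],"yaw":0},{"linear":[9,11.3,0],"yaw":0},{"linear":[9,11.3,0],"yaw":0},{"linear":[9,11.3,0],"yaw":0},{"linear":[9,11.3,0],"yaw":0}]' >/dev/null
python3 -m jog '[{"linear":[9,11.3,0],"yaw":0},{"linear":[9,11.3,0],"yaw":0},{"linear":[9,11.3,0],"yaw":0},{"linear":[9,11.3,0],"yaw":0},{"linear":[9,11.3,0],"yaw":0},{"linear":[9,11.3,0],"yaw":0},{"linear":[6,7,0],"yaw":0},{"linear":[0,0,0],"yaw":0}]' >/dev/null
python3 -m jog '[{"linear":[0,0,0],"yaw":0},{"linear":[0,0,0],"yaw":0}]' 
python3 - <<'E'
from h import *
need(640.5,-145.6,-10.8,8,-13.9)
from cell import ctrl
st=ctrl.get_state(); s=ctrl.snapshot("wrist"); P=cloud(s,st)
R=Ro.from_quat(st["tool_rot"]).as_matrix(); T=(P-st["tool_pos"])@R; q=P[(abs(T[...,2]+29)<6)&(abs(T[...,0])<40)&(abs(T[...,1])<17)&(P[...,2]>100)][:,:2].astype(np.float32)
print("anvil top",len(q),cv2.minAreaRect(q))
E
```

```text
clock: 20.57
tool_pos: [626.6, -153.0, 88.6]
tool_rot: [0.786, 0.618, -0.0, -0.001]
wrist_force: [-0.1, 0.3, -7.2]
grip_width: 0.45
gripper_force: 40.0
at [ 626.6 -153.    88.6] head -13.7 t 20.57 q6 -0.18 shift [10.5 11.9 99.4] per row/8 [ 1.31  1.48 12.42]
yaw rad 0.004
anvil top 563 ((632.8978881835938, -127.65817260742188), (1.13633394241333, 33.848876953125), 76.73519134521484)
```

```bash

python3 -m jog '[{"linear":[5,6,6],"yaw":0},{"linear":[5.5,6,14],"yaw":0},{"linear":[0,0,18],"yaw":0},{"linear":[0,0,18],"yaw":0},{"linear":[0,0,16],"yaw":0},{"linear":[0,0,12],"yaw":0},{"linear":[0,0,6],"yaw":0},{"linear":[0,0,2],"yaw":0}]' >/dev/null
python3 -m jog '[{"linear":[0,0,2],"yaw":0},{"linear":[0,0,0],"yaw":0},{"linear":[0,0,0],"yaw":0}]' 
python3 -c "
from h import need
need(640.5,-145.6,-10.8,8,-13.9)"
```

```text
clock: 21.53
tool_pos: [642.3, -146.2, -3.8]
tool_rot: [0.786, 0.618, 0.0, 0.001]
wrist_force: [0.5, -0.5, -7.5]
grip_width: 0.451
gripper_force: 40.0
at [ 642.3 -146.2   -3.8] head -13.7 t 21.53 q6 -0.16 shift [ 0.1 -1.9  7. ] per row/8 [ 0.02 -0.24  0.88]
yaw rad 0.003
```

```bash

python3 -m jog '[{"linear":[0,-1.5,1],"yaw":0},{"linear":[0,0,1.5],"yaw":0},{"linear":[0,0,1],"yaw":0},{"linear":[0,0,1],"yaw":0},{"linear":[0,0,0],"yaw":0}]' 
python3 -m jog '[{"linear":[0,0,1],"yaw":0},{"linear":[0,0,0],"yaw":0}]' 
python3 -m jog '[{"linear":[0,0,1],"yaw":0},{"linear":[0,0,0],"yaw":0}]'
```

```text
clock: 21.95
tool_pos: [639.9, -145.4, -9.6]
tool_rot: [0.786, 0.618, -0.0, -0.0]
wrist_force: [-0.1, 0.7, -7.3]
grip_width: 0.451
gripper_force: 40.0
clock: 22.12
tool_pos: [639.9, -145.4, -10.6]
tool_rot: [0.786, 0.618, -0.0, -0.0]
wrist_force: [0.3, 0.2, -7.9]
grip_width: 0.45
gripper_force: 40.0
clock: 22.28
tool_pos: [640.1, -145.5, -10.8]
tool_rot: [0.786, 0.618, -0.0, -0.0]
wrist_force: [-2.0, 1.1, -2.3]
grip_width: 0.45
gripper_force: 40.0
```

```bash

python3 -m jog '[{"linear":[0,0,0],"yaw":0},{"linear":[0,0,0],"yaw":0},{"linear":[0,0,0],"yaw":0},{"linear":[0,0,0],"yaw":0},{"linear":[0,0,0],"yaw":0},{"linear":[0,0,0],"yaw":0},{"linear":[0,0,0],"yaw":0},{"linear":[0,0,0],"yaw":0}]' 88
python3 -m jog '[{"linear":[0,0,-6],"yaw":0},{"linear":[0,0,-14],"yaw":0},{"linear":[0,0,-20],"yaw":0},{"linear":[0,0,-20],"yaw":0},{"linear":[0,0,-20],"yaw":0},{"linear":[0,0,-20],"yaw":0},{"linear":[0,0,-20],"yaw":0},{"linear":[0,0,0],"yaw":0}]' >/dev/null
python3 -m jog '[{"linear":[0,0,0],"yaw":0}]' >/dev/null
python3 -c "
from h import need
need(466,28.2,110,16)"
```

```text
clock: 22.95
tool_pos: [640.0, -145.5, -11.4]
tool_rot: [0.786, 0.618, 0.0, 0.0]
wrist_force: [-0.4, -0.5, -0.5]
grip_width: 0.999
gripper_force: 0.0
at [ 641.4 -146.   111.3] head -13.7 t 23.7 q6 -0.17 shift [ 1.278e+02 -2.116e+02  2.000e-01] per row/16 [ 7.990e+00 -1.323e+01  1.000e-02]
```

```bash

python3 -m jog '[{"linear":[5,-8.3,0],"yaw":0},{"linear":[9,-15,0],"yaw":0},{"linear":[9,-15,0],"yaw":0},{"linear":[9,-15,0],"yaw":0},{"linear":[9,-15,0],"yaw":0},{"linear":[9,-15,0],"yaw":0},{"linear":[9,-15,0],"yaw":0},{"linear":[9,-15,0],"yaw":0}]' >/dev/null
python3 -m jog '[{"linear":[9,-15,0],"yaw":0},{"linear":[9,-15,0],"yaw":0},{"linear":[9,-15,0],"yaw":0},{"linear":[9,-15,0],"yaw":0},{"linear":[9,-15,0],"yaw":0},{"linear":[9,-15,0],"yaw":0},{"linear":[6,-9,0],"yaw":0},{"linear":[0,0,0],"yaw":0}]' >/dev/null
python3 -m jog '[{"linear":[0,0,0],"yaw":0},{"linear":[0,0,0],"yaw":0}]' >/dev/null
cat >> h.py <<'E'
def find(cam,x,y,a,b,r=45):
    from cell import ctrl
    st=ctrl.get_state(); s=ctrl.snapshot(cam); P=cloud(s,st); m=(P[...,2]>a)&(P[...,2]<b)&(np.hypot(P[...,0]-x,P[...,1]-y)<r)
    q=P[m][:,:2].astype(np.float32)
    if len(q)<10: print(cam,"none"); return
    c,R=cv2.minEnclosingCircle(q); rc=cv2.minAreaRect(q)
    print(cam,len(q),"circ",np.round(c,1),round(R,1),"rect",np.round(rc[0],1),np.round(rc[1],1),round(rc[2],1),"z",np.median(P[m][:,2]).round(1))
E
python3 - <<'E'
from h import *
find("wrist",466,28,78,100,40); find("top",640,-146,44,56); find("scene",640,-146,44,56)
need(466,28.2,-2)
E
```

```text
wrist 1092 circ [465.6  29.7] 12.1 rect [465.5  29.8] [23.4 23.1] 39.2 z 86.1
top 510 circ [ 639.6 -146.3] 31.3 rect [ 639.8 -146. ] [52.2 40.5] 75.8 z 50.6
scene 505 circ [ 642.6 -145.5] 31.6 rect [ 641.9 -145.1] [51.6 43.8] 75.9 z 50.0
at [464.6  28.6 108.6] head -13.7 t 25.35 q6 0.05 shift [ -0.    1.4 110.6] per row/8 [-0.    0.18 13.82]
```

Anvil is centred and aligned on the pad. Now the bottle, gripped on the body.

```bash

python3 -m jog '[{"linear":[0.3,1,8],"yaw":0},{"linear":[0,0,18],"yaw":0},{"linear":[0,0,20],"yaw":0},{"linear":[0,0,20],"yaw":0},{"linear":[0,0,20],"yaw":0},{"linear":[0,0,14],"yaw":0},{"linear":[0,0,8],"yaw":0},{"linear":[0,0,2],"yaw":0}]' >/dev/null
python3 -m jog '[{"linear":[0,0,0],"yaw":0},{"linear":[0,0,0],"yaw":0},{"linear":[0,0,0],"yaw":0},{"linear":[0,0,0],"yaw":0},{"linear":[0,0,0],"yaw":0},{"linear":[0,0,0],"yaw":0},{"linear":[0,0,0],"yaw":0},{"linear":[0,0,0],"yaw":0}]' 0 15
python3 -m jog '[{"linear":[0,0,0],"yaw":0},{"linear":[0,0,0],"yaw":0},{"linear":[0,0,0],"yaw":0}]'
```

```text
clock: 26.68
tool_pos: [465.5, 29.2, -1.1]
tool_rot: [0.786, 0.618, 0.0, 0.0]
wrist_force: [0.0, -0.1, -0.8]
grip_width: 0.424
gripper_force: 15.0
clock: 26.93
tool_pos: [465.4, 29.1, -1.2]
tool_rot: [0.786, 0.618, 0.0, 0.0]
wrist_force: [0.7, 0.1, 1.6]
grip_width: 0.429
gripper_force: 15.0
```

```bash

python3 -m jog '[{"linear":[0,0,-5],"yaw":0},{"linear":[0,0,-12],"yaw":0},{"linear":[0,0,-16],"yaw":0},{"linear":[0,0,-16],"yaw":0},{"linear":[0,0,-16],"yaw":0},{"linear":[0,0,-12],"yaw":0},{"linear":[0,0,-5],"yaw":0},{"linear":[0,0,0],"yaw":0}]' >/dev/null
python3 -m jog '[{"linear":[0,0,0],"yaw":0}]'
python3 - <<'E'
from h import *
from cell import ctrl
need(448,-240,81,16)
s=ctrl.snapshot("top"); Q=cloud(s); Z=Q[...,2]
m=(Z>6.5)&(Z<13)&(np.hypot(Q[...,0]-448,Q[...,1]+240)<58)
m=cv2.morphologyEx(m.astype(np.uint8),cv2.MORPH_OPEN,np.ones((3,3)))>0
q=Q[m][:,:2].astype(np.float32); print("hex",q.mean(0),cv2.minEnclosingCircle(q),cv2.minAreaRect(q))
E
```

```text
clock: 27.68
tool_pos: [464.7, 29.3, 80.3]
tool_rot: [0.786, 0.618, -0.0, -0.0]
wrist_force: [0.1, 0.0, -2.0]
grip_width: 0.426
gripper_force: 15.0
at [464.7  29.3  80.3] head -13.7 t 27.68 q6 0.05 shift [-265.6   47.5   -0.7] per row/16 [-16.6    2.97  -0.05]
hex [ 447.6319  -240.04346] ((447.1521301269531, -240.65072631835938), 50.96614456176758) ((447.7718200683594, -239.7791290283203), (90.45407104492188, 95.77339172363281), 45.15007400512695)
```

```bash

python3 -m jog '[{"linear":[-10,1.8,0],"yaw":0},{"linear":[-18,3.2,0],"yaw":0},{"linear":[-18,3.2,0],"yaw":0},{"linear":[-18,3.2,0],"yaw":0},{"linear":[-18,3.2,0],"yaw":0},{"linear":[-18,3.2,0],"yaw":0},{"linear":[-18,3.2,0],"yaw":0},{"linear":[-18,3.2,0],"yaw":0}]' >/dev/null
python3 -m jog '[{"linear":[-18,3.2,0],"yaw":0},{"linear":[-18,3.2,0],"yaw":0},{"linear":[-18,3.2,0],"yaw":0},{"linear":[-18,3.2,0],"yaw":0},{"linear":[-18,3.2,0],"yaw":0},{"linear":[-18,3.2,0],"yaw":0},{"linear":[-18,3.2,0],"yaw":0},{"linear":[-4,1,0],"yaw":0}]' >/dev/null
python3 -m jog '[{"linear":[0,0,0],"yaw":0},{"linear":[0,0,0],"yaw":0}]'
python3 -c "
from h import need
need(447.8,-240,7)"
```

```text
clock: 29.23
tool_pos: [447.6, -240.1, 79.8]
tool_rot: [0.787, 0.617, -0.0, -0.001]
wrist_force: [0.6, -0.1, -1.6]
grip_width: 0.423
gripper_force: 15.0
at [ 447.6 -240.1   79.8] head -13.7 t 29.23 q6 -0.49 shift [ 0.   0.3 72.8] per row/8 [0.01 0.03 9.1 ]
```

```bash

python3 -m jog '[{"linear":[0,0,6],"yaw":0},{"linear":[0,0,14],"yaw":0},{"linear":[0,0,16],"yaw":0},{"linear":[0,0,14],"yaw":0},{"linear":[0,0,10],"yaw":0},{"linear":[0,0,6],"yaw":0},{"linear":[0,0,3],"yaw":0},{"linear":[0,0,0],"yaw":0}]' >/dev/null
python3 -m jog '[{"linear":[0,0,1],"yaw":0},{"linear":[0,0,1],"yaw":0},{"linear":[0,0,0],"yaw":0}]'
python3 -m jog '[{"linear":[0,0,1],"yaw":0},{"linear":[0,0,0],"yaw":0}]'
```

```text
clock: 30.15
tool_pos: [448.7, -240.8, 10.1]
tool_rot: [0.786, 0.618, 0.0, 0.001]
wrist_force: [1.3, 0.5, -1.5]
grip_width: 0.429
gripper_force: 15.0
clock: 30.32
tool_pos: [448.5, -240.7, 8.8]
tool_rot: [0.786, 0.618, 0.0, 0.0]
wrist_force: [-1.0, 0.4, -1.4]
grip_width: 0.428
gripper_force: 15.0
```

```bash

python3 -m jog '[{"linear":[0,0,1],"yaw":0},{"linear":[0,0,0],"yaw":0}]'
python3 -m jog '[{"linear":[0,0,0.7],"yaw":0},{"linear":[0,0,0],"yaw":0}]'
```

```text
clock: 30.48
tool_pos: [448.3, -240.5, 7.6]
tool_rot: [0.786, 0.618, -0.0, -0.0]
wrist_force: [0.1, -0.2, -1.2]
grip_width: 0.422
gripper_force: 15.0
clock: 30.65
tool_pos: [448.4, -240.5, 6.9]
tool_rot: [0.786, 0.618, 0.0, 0.0]
wrist_force: [0.9, -0.4, -1.3]
grip_width: 0.423
gripper_force: 15.0
```

```bash

python3 -m jog '[{"linear":[0,0,0.7],"yaw":0},{"linear":[0,0,0],"yaw":0}]'
python3 -m jog '[{"linear":[0,0,0.5],"yaw":0},{"linear":[0,0,0],"yaw":0}]'
```

```text
clock: 30.82
tool_pos: [448.5, -240.7, 6.8]
tool_rot: [0.786, 0.618, -0.0, 0.0]
wrist_force: [-0.9, 1.5, 4.5]
grip_width: 0.426
gripper_force: 15.0
clock: 30.98
tool_pos: [448.7, -240.7, 6.6]
tool_rot: [0.786, 0.618, -0.0, 0.0]
wrist_force: [-1.3, 1.0, 7.8]
grip_width: 0.426
gripper_force: 15.0
```

```bash

python3 -m jog '[{"linear":[0,0,0],"yaw":0},{"linear":[0,0,0],"yaw":0},{"linear":[0,0,0],"yaw":0},{"linear":[0,0,0],"yaw":0},{"linear":[0,0,0],"yaw":0},{"linear":[0,0,0],"yaw":0},{"linear":[0,0,0],"yaw":0},{"linear":[0,0,0],"yaw":0}]' 88
python3 -m jog '[{"linear":[0,0,-6],"yaw":0},{"linear":[0,0,-14],"yaw":0},{"linear":[0,0,-20],"yaw":0},{"linear":[0,0,-20],"yaw":0},{"linear":[0,0,-20],"yaw":0},{"linear":[0,0,-20],"yaw":0},{"linear":[0,0,0],"yaw":0},{"linear":[0,0,0],"yaw":0}]' >/dev/null
python3 - <<'E'
from h import *
need(444.3,248.3,108,24)
find("wrist",448,-240,82,110,40)
E
```

```text
clock: 31.65
tool_pos: [448.3, -240.5, 5.7]
tool_rot: [0.786, 0.618, -0.0, -0.0]
wrist_force: [0.7, -0.0, 0.1]
grip_width: 0.991
gripper_force: 0.0
at [ 449.2 -241.2  107. ] head -13.7 t 32.32 q6 -0.49 shift [ 474.4 -120.6   -2. ] per row/24 [19.77 -5.02 -0.08]
wrist 1260 circ [ 448.2 -239.9] 12.1 rect [ 448.4 -239.7] [23.2 23.3] 8.1 z 94.0
```

Bottle is centred and upright on the hex board. Next, the weight.

```bash

python3 -m jog '[{"linear":[10,-2.6,0],"yaw":0},{"linear":[21,-5.3,0],"yaw":0},{"linear":[21,-5.3,0],"yaw":0},{"linear":[21,-5.3,0],"yaw":0},{"linear":[21,-5.3,0],"yaw":0},{"linear":[21,-5.3,0],"yaw":0},{"linear":[21,-5.3,0],"yaw":0},{"linear":[21,-5.3,0],"yaw":0}]' >/dev/null
python3 -m jog '[{"linear":[21,-5.3,0],"yaw":0},{"linear":[21,-5.3,0],"yaw":0},{"linear":[21,-5.3,0],"yaw":0},{"linear":[21,-5.3,0],"yaw":0},{"linear":[21,-5.3,0],"yaw":0},{"linear":[21,-5.3,0],"yaw":0},{"linear":[21,-5.3,0],"yaw":0},{"linear":[21,-5.3,0],"yaw":0}]' >/dev/null
python3 -m jog '[{"linear":[21,-5.3,0],"yaw":0},{"linear":[21,-5.3,0],"yaw":0},{"linear":[21,-5.3,0],"yaw":0},{"linear":[21,-5.3,0],"yaw":0},{"linear":[21,-5.3,0],"yaw":0},{"linear":[21,-5.3,0],"yaw":0},{"linear":[10,-3,0],"yaw":0},{"linear":[0,0,0],"yaw":0}]' >/dev/null
python3 -m jog '[{"linear":[0,0,0],"yaw":0},{"linear":[0,0,0],"yaw":0}]' >/dev/null
python3 - <<'E'
from h import *
need(444.3,248.3,7)
find("wrist",444,248,60,80,40);find("wrist",444,248,26,36,40)
E
```

```text
at [443.4 234.3 105.1] head -13.7 t 34.53 q6 0.49 shift [13.9 -2.3 98.1] per row/8 [ 1.74 -0.29 12.27]
wrist 1039 circ [444.  249.9] 12.0 rect [444.1 249.8] [23.9 22.9] 75.4 z 72.6
wrist 2308 circ [444.  249.6] 26.9 rect [443.9 249.6] [52.3 53.2] 47.3 z 33.0
```

```bash

python3 -m jog '[{"linear":[7,-1.2,6],"yaw":0},{"linear":[7.8,-1.3,14],"yaw":0},{"linear":[0,0,18],"yaw":0},{"linear":[0,0,20],"yaw":0},{"linear":[0,0,18],"yaw":0},{"linear":[0,0,12],"yaw":0},{"linear":[0,0,7],"yaw":0},{"linear":[0,0,3],"yaw":0}]' >/dev/null
python3 -m jog '[{"linear":[0,0,0],"yaw":0},{"linear":[0,0,0],"yaw":0}]'
python3 -m jog '[{"linear":[0,0,0],"yaw":0},{"linear":[0,0,0],"yaw":0},{"linear":[0,0,0],"yaw":0},{"linear":[0,0,0],"yaw":0},{"linear":[0,0,0],"yaw":0},{"linear":[0,0,0],"yaw":0},{"linear":[0,0,0],"yaw":0},{"linear":[0,0,0],"yaw":0}]' 0 40 >/dev/null
python3 -m jog '[{"linear":[0,0,0],"yaw":0},{"linear":[0,0,0],"yaw":0},{"linear":[0,0,0],"yaw":0},{"linear":[0,0,0],"yaw":0}]'
```

```text
clock: 35.47
tool_pos: [445.5, 250.1, 8.2]
tool_rot: [0.786, 0.618, 0.0, 0.0]
wrist_force: [-0.1, 0.9, -0.1]
grip_width: 0.998
gripper_force: 0.0
clock: 36.47
tool_pos: [444.7, 250.1, 7.7]
tool_rot: [0.786, 0.618, -0.0, -0.0]
wrist_force: [-1.1, 0.6, 0.8]
grip_width: 0.255
gripper_force: 40.0
```

```bash

python3 -m jog '[{"linear":[0,0,-5],"yaw":0},{"linear":[0,0,-12],"yaw":0},{"linear":[0,0,-14],"yaw":0},{"linear":[0,0,-14],"yaw":0},{"linear":[0,0,-10],"yaw":0},{"linear":[0,0,-5],"yaw":0},{"linear":[0,0,0],"yaw":0},{"linear":[0,0,0],"yaw":0}]'
python3 - <<'E'
from h import *
need(466.3,29,60,16)
from cell import ctrl
t=ctrl.get_state()["tool_pos"]
find("top",t[0],t[1],30+60-12,30+60+6,60)
find("wrist",t[0],t[1],76,98,40)
E
```

```text
clock: 37.13
tool_pos: [445.0, 250.0, 67.8]
tool_rot: [0.786, 0.618, 0.0, 0.0]
wrist_force: [0.0, 0.4, -4.5]
grip_width: 0.252
gripper_force: 40.0
at [445.  250.   67.8] head -13.7 t 37.13 q6 0.52 shift [-209.7   73.1    7.8] per row/16 [-13.1    4.57   0.49]
top 214 circ [443.3 243.2] 26.5 rect [439.7 234.6] [26.  52.5] 67.1 z 93.2
wrist 4079 circ [444.7 253.7] 26.4 rect [446.8 261.9] [28.5 52.9] 75.9 z 92.6
```

```bash

python3 -m jog '[{"linear":[-7,2.4,0],"yaw":0},{"linear":[-14,4.9,0],"yaw":0},{"linear":[-14,4.9,0],"yaw":0},{"linear":[-14,4.9,0],"yaw":0},{"linear":[-14,4.9,0],"yaw":0},{"linear":[-14,4.9,0],"yaw":0},{"linear":[-14,4.9,0],"yaw":0},{"linear":[-14,4.9,0],"yaw":0}]' >/dev/null
python3 -m jog '[{"linear":[-14,4.9,0],"yaw":0},{"linear":[-14,4.9,0],"yaw":0},{"linear":[-14,4.9,0],"yaw":0},{"linear":[-14,4.9,0],"yaw":0},{"linear":[-14,4.9,0],"yaw":0},{"linear":[-14,4.9,0],"yaw":0},{"linear":[-14,4.9,0],"yaw":0},{"linear":[-7,2.4,0],"yaw":0}]' >/dev/null
python3 -m jog '[{"linear":[0,0,0],"yaw":0},{"linear":[0,0,0],"yaw":0}]'
python3 -c "
from h import need
need(466.3,29,-0.3)"
```

```text
clock: 38.73
tool_pos: [466.2, 28.5, 67.4]
tool_rot: [0.787, 0.617, -0.0, -0.0]
wrist_force: [-0.6, 0.5, -3.7]
grip_width: 0.256
gripper_force: 40.0
at [466.2  28.5  67.4] head -13.8 t 38.73 q6 0.05 shift [ 0.5  0.  67.7] per row/8 [0.06 0.   8.46]
```

```bash

python3 -m jog '[{"linear":[0,0,6],"yaw":0},{"linear":[0,0,14],"yaw":0},{"linear":[0,0,16],"yaw":0},{"linear":[0,0,14],"yaw":0},{"linear":[0,0,8],"yaw":0},{"linear":[0,0,4],"yaw":0},{"linear":[0,0,2],"yaw":0},{"linear":[0,0,0],"yaw":0}]' >/dev/null
python3 -m jog '[{"linear":[0,0,1],"yaw":0},{"linear":[0,0,1],"yaw":0},{"linear":[0,0,0],"yaw":0}]'
python3 -m jog '[{"linear":[0,0,1],"yaw":0},{"linear":[0,0,0],"yaw":0}]'
```

```text
clock: 39.65
tool_pos: [467.0, 28.6, 2.1]
tool_rot: [0.786, 0.618, 0.0, 0.0]
wrist_force: [0.3, 0.4, -3.5]
grip_width: 0.255
gripper_force: 40.0
clock: 39.82
tool_pos: [466.7, 28.6, 0.9]
tool_rot: [0.786, 0.618, 0.0, 0.0]
wrist_force: [-0.1, -0.3, -3.1]
grip_width: 0.253
gripper_force: 40.0
```

```bash

python3 -m jog '[{"linear":[0,0,0.7],"yaw":0},{"linear":[0,0,0],"yaw":0}]'
python3 -m jog '[{"linear":[0,0,0.7],"yaw":0},{"linear":[0,0,0],"yaw":0}]'
```

```text
clock: 39.98
tool_pos: [466.6, 28.6, -0.0]
tool_rot: [0.786, 0.618, 0.0, 0.0]
wrist_force: [-0.3, 1.1, -3.8]
grip_width: 0.254
gripper_force: 40.0
clock: 40.15
tool_pos: [466.7, 28.6, -0.3]
tool_rot: [0.786, 0.618, -0.0, 0.0]
wrist_force: [-1.8, 0.1, 2.4]
grip_width: 0.256
gripper_force: 40.0
```

```bash

python3 -m jog '[{"linear":[0,0,0],"yaw":0},{"linear":[0,0,0],"yaw":0},{"linear":[0,0,0],"yaw":0},{"linear":[0,0,0],"yaw":0},{"linear":[0,0,0],"yaw":0},{"linear":[0,0,0],"yaw":0},{"linear":[0,0,0],"yaw":0},{"linear":[0,0,0],"yaw":0}]' 88
python3 -m jog '[{"linear":[0,0,-6],"yaw":0},{"linear":[0,0,-14],"yaw":0},{"linear":[0,0,-18],"yaw":0},{"linear":[0,0,-18],"yaw":0},{"linear":[0,0,-18],"yaw":0},{"linear":[0,0,-6],"yaw":0},{"linear":[0,0,0],"yaw":0},{"linear":[0,0,0],"yaw":0}]' >/dev/null
python3 - <<'E'
from h import *
need(648.3,137,80,16)
find("wrist",466,29,50,80,40)
E
```

```text
clock: 40.82
tool_pos: [466.6, 28.6, -0.7]
tool_rot: [0.786, 0.618, 0.0, 0.0]
wrist_force: [-0.2, 0.6, -0.0]
grip_width: 0.834
gripper_force: 0.0
at [466.6  28.6  79.2] head -13.7 t 41.48 q6 0.05 shift [148.3 150.9  -0.7] per row/16 [ 9.27  9.43 -0.04]
wrist 1220 circ [465.7  28.6] 12.1 rect [465.8  28.6] [23.4 23.7] 65.8 z 64.5
```

```bash

python3 -m jog '[{"linear":[5,5,0],"yaw":0},{"linear":[10,10.2,0],"yaw":0},{"linear":[10,10.2,0],"yaw":0},{"linear":[10,10.2,0],"yaw":0},{"linear":[10,10.2,0],"yaw":0},{"linear":[10,10.2,0],"yaw":0},{"linear":[10,10.2,0],"yaw":0},{"linear":[10,10.2,0],"yaw":0}]' >/dev/null
python3 -m jog '[{"linear":[10,10.2,0],"yaw":0},{"linear":[10,10.2,0],"yaw":0},{"linear":[10,10.2,0],"yaw":0},{"linear":[10,10.2,0],"yaw":0},{"linear":[10,10.2,0],"yaw":0},{"linear":[10,10.2,0],"yaw":0},{"linear":[10,10.2,0],"yaw":0},{"linear":[4,3.5,0],"yaw":0}]' >/dev/null
python3 -m jog '[{"linear":[0,0,0],"yaw":0},{"linear":[0,0,0],"yaw":0}]' >/dev/null
python3 - <<'E'
from h import *
need(648.3,137,-14)
find("wrist",648,137,45,56,45)
E
```

```text
at [648.  137.7  78. ] head -13.7 t 43.03 q6 0.27 shift [-0.5  0.6 92. ] per row/8 [-0.07  0.08 11.5 ]
wrist 5453 circ [648. 139.] 28.6 rect [648.2 139. ] [56.1 56.2] 41.0 z 49.5
```

Tin found at (648,138.3).

```bash

python3 -m jog '[{"linear":[0.5,0,6],"yaw":0},{"linear":[0,0,14],"yaw":0},{"linear":[0,0,18],"yaw":0},{"linear":[0,0,18],"yaw":0},{"linear":[0,0,16],"yaw":0},{"linear":[0,0,11],"yaw":0},{"linear":[0,0,6],"yaw":0},{"linear":[0,0,3],"yaw":0}]' >/dev/null
python3 -m jog '[{"linear":[0,0,0],"yaw":0},{"linear":[0,0,0],"yaw":0}]'
python3 -m jog '[{"linear":[0,0,0],"yaw":0},{"linear":[0,0,0],"yaw":0},{"linear":[0,0,0],"yaw":0},{"linear":[0,0,0],"yaw":0},{"linear":[0,0,0],"yaw":0},{"linear":[0,0,0],"yaw":0},{"linear":[0,0,0],"yaw":0},{"linear":[0,0,0],"yaw":0}]' 0 15
```

```text
clock: 43.92
tool_pos: [649.5, 138.1, -12.1]
tool_rot: [0.786, 0.618, 0.0, 0.0]
wrist_force: [0.2, 0.0, 0.1]
grip_width: 1.001
gripper_force: 0.0
clock: 44.58
tool_pos: [649.2, 138.1, -12.4]
tool_rot: [0.786, 0.618, 0.0, 0.0]
wrist_force: [-1.2, 0.6, 2.4]
grip_width: 0.63
gripper_force: 15.0
```

```bash

python3 -m jog '[{"linear":[0,0,-5],"yaw":0},{"linear":[0,0,-12],"yaw":0},{"linear":[0,0,-16],"yaw":0},{"linear":[0,0,-16],"yaw":0},{"linear":[0,0,-14],"yaw":0},{"linear":[0,0,-7],"yaw":0},{"linear":[0,0,0],"yaw":0},{"linear":[0,0,0],"yaw":0}]'
python3 - <<'E'
from h import *
need(439,244.6,58,16)
from cell import ctrl
s=ctrl.snapshot("top"); Q=cloud(s); Z=Q[...,2]
m=(Z>6.5)&(Z<13)&(np.hypot(Q[...,0]-439,Q[...,1]-245)<58)
m=cv2.morphologyEx(m.astype(np.uint8),cv2.MORPH_OPEN,np.ones((3,3)))>0
q=Q[m][:,:2].astype(np.float32); print("cork",q.mean(0),cv2.minEnclosingCircle(q))
E
```

```text
clock: 45.25
tool_pos: [649.2, 138.1, 57.8]
tool_rot: [0.786, 0.618, 0.0, 0.0]
wrist_force: [-0.6, 0.4, -1.2]
grip_width: 0.635
gripper_force: 15.0
at [649.2 138.1  57.8] head -13.7 t 45.25 q6 0.27 shift [  53.7 -229.4   -0.4] per row/16 [  3.36 -14.34  -0.03]
cork [nan nan] ((0.0, 0.0), 0.0)<stdin>:7: RuntimeWarning: Mean of empty slice.
  ret = um.true_divide(
```

```bash

python3 -m jog '[{"linear":[1.7,-7.5,0],"yaw":0},{"linear":[3.6,-15.3,0],"yaw":0},{"linear":[3.6,-15.3,0],"yaw":0},{"linear":[3.6,-15.3,0],"yaw":0},{"linear":[3.6,-15.3,0],"yaw":0},{"linear":[3.6,-15.3,0],"yaw":0},{"linear":[3.6,-15.3,0],"yaw":0},{"linear":[3.6,-15.3,0],"yaw":0}]' >/dev/null
python3 -m jog '[{"linear":[3.6,-15.3,0],"yaw":0},{"linear":[3.6,-15.3,0],"yaw":0},{"linear":[3.6,-15.3,0],"yaw":0},{"linear":[3.6,-15.3,0],"yaw":0},{"linear":[3.6,-15.3,0],"yaw":0},{"linear":[3.6,-15.3,0],"yaw":0},{"linear":[3.6,-15.3,0],"yaw":0},{"linear":[1.7,-7.5,0],"yaw":0}]' >/dev/null
python3 -m jog '[{"linear":[0,0,0],"yaw":0},{"linear":[0,0,0],"yaw":0}]' >/dev/null
python3 - <<'E'
from h import *
from cell import ctrl
need(439,244.6,-12.4)
st=ctrl.get_state(); s=ctrl.snapshot("wrist"); Q=cloud(s,st); Z=Q[...,2]
m=(Z>6)&(Z<13)&(np.hypot(Q[...,0]-439,Q[...,1]-245)<58)
m=cv2.morphologyEx(m.astype(np.uint8),cv2.MORPH_OPEN,np.ones((3,3)))>0
q=Q[m][:,:2].astype(np.float32); print("cork",len(q),cv2.minEnclosingCircle(q) if len(q) else 0)
E
```

```text
at [439.1 244.9  57.5] head -13.6 t 46.8 q6 0.51 shift [-0.3 -0.1 69.9] per row/8 [-0.04 -0.01  8.74]
cork 7843 ((438.5768127441406, 244.91085815429688), 48.14188003540039)
```

Cork centre is confirmed at (438.6,244.9), radius 48. Lower the tin.

```bash

python3 -m jog '[{"linear":[0,0,6],"yaw":0},{"linear":[0,0,14],"yaw":0},{"linear":[0,0,16],"yaw":0},{"linear":[0,0,14],"yaw":0},{"linear":[0,0,10],"yaw":0},{"linear":[0,0,5],"yaw":0},{"linear":[0,0,2],"yaw":0},{"linear":[0,0,0],"yaw":0}]' >/dev/null
python3 -m jog '[{"linear":[0,0,0.7],"yaw":0},{"linear":[0,0,0],"yaw":0}]'
python3 -m jog '[{"linear":[0,0,0.7],"yaw":0},{"linear":[0,0,0],"yaw":0}]'
python3 -m jog '[{"linear":[0,0,0.7],"yaw":0},{"linear":[0,0,0],"yaw":0}]'
```

```text
clock: 47.68
tool_pos: [439.7, 244.8, -9.8]
tool_rot: [0.786, 0.618, 0.001, 0.0]
wrist_force: [-1.6, 0.6, -0.7]
grip_width: 0.634
gripper_force: 15.0
clock: 47.85
tool_pos: [439.4, 244.7, -10.6]
tool_rot: [0.786, 0.618, 0.0, 0.0]
wrist_force: [-0.5, 0.1, -2.0]
grip_width: 0.63
gripper_force: 15.0
clock: 48.02
tool_pos: [439.1, 244.7, -11.7]
tool_rot: [0.786, 0.618, 0.0, 0.0]
wrist_force: [-0.2, -0.3, -1.1]
grip_width: 0.634
gripper_force: 15.0
```

```bash

python3 -m jog '[{"linear":[0,0,0.6],"yaw":0},{"linear":[0,0,0],"yaw":0}]'
python3 -m jog '[{"linear":[0,0,0.6],"yaw":0},{"linear":[0,0,0],"yaw":0}]'
```

```text
clock: 48.18
tool_pos: [439.0, 244.6, -12.4]
tool_rot: [0.786, 0.618, 0.0, 0.0]
wrist_force: [-0.2, 0.0, -0.2]
grip_width: 0.633
gripper_force: 15.0
clock: 48.35
tool_pos: [439.0, 244.6, -12.5]
tool_rot: [0.786, 0.618, -0.0, -0.0]
wrist_force: [-2.3, -0.9, 5.5]
grip_width: 0.632
gripper_force: 15.0
```

```bash

python3 -m jog '[{"linear":[0,0,0],"yaw":0},{"linear":[0,0,0],"yaw":0},{"linear":[0,0,0],"yaw":0},{"linear":[0,0,0],"yaw":0},{"linear":[0,0,0],"yaw":0},{"linear":[0,0,0],"yaw":0},{"linear":[0,0,0],"yaw":0},{"linear":[0,0,0],"yaw":0}]' 88
python3 -m jog '[{"linear":[0,0,-6],"yaw":0},{"linear":[0,0,-14],"yaw":0},{"linear":[0,0,-18],"yaw":0},{"linear":[0,0,-18],"yaw":0},{"linear":[0,0,-18],"yaw":0},{"linear":[0,0,-16],"yaw":0},{"linear":[0,0,-4],"yaw":0},{"linear":[0,0,0],"yaw":0}]' >/dev/null
python3 - <<'E'
from h import *
need(466.2,28.6,80,16)
find("wrist",439,244.6,44,56,45)
E
```

```text
clock: 49.02
tool_pos: [439.0, 244.6, -13.0]
tool_rot: [0.786, 0.618, -0.0, -0.0]
wrist_force: [0.1, -0.6, -0.0]
grip_width: 0.996
gripper_force: 0.0
at [440.2 245.   82.6] head -13.7 t 49.68 q6 0.51 shift [-204.1   76.5    2.5] per row/16 [-12.75   4.78   0.15]
wrist 5251 circ [438.5 245.5] 28.4 rect [438.5 245.5] [56.2 56.2] 37.5 z 49.5
```

Tin is centred on the cork. Back to the weight.

```bash

python3 -m jog '[{"linear":[-7,2.6,0],"yaw":0},{"linear":[-14,5.2,0],"yaw":0},{"linear":[-14,5.2,0],"yaw":0},{"linear":[-14,5.2,0],"yaw":0},{"linear":[-14,5.2,0],"yaw":0},{"linear":[-14,5.2,0],"yaw":0},{"linear":[-14,5.2,0],"yaw":0},{"linear":[-14,5.2,0],"yaw":0}]' >/dev/null
python3 -m jog '[{"linear":[-14,5.2,0],"yaw":0},{"linear":[-14,5.2,0],"yaw":0},{"linear":[-14,5.2,0],"yaw":0},{"linear":[-14,5.2,0],"yaw":0},{"linear":[-14,5.2,0],"yaw":0},{"linear":[-14,5.2,0],"yaw":0},{"linear":[-14,5.2,0],"yaw":0},{"linear":[-1,1,0],"yaw":0}]' >/dev/null
python3 -m jog '[{"linear":[0,0,0],"yaw":0},{"linear":[0,0,0],"yaw":0}]' >/dev/null
python3 - <<'E'
from h import *
need(466.2,28.6,-0.5)
find("wrist",466,29,50,80,40)
E
```

```text
at [464.2  28.6  80.2] head -13.7 t 51.23 q6 0.04 shift [ 0.5  2.  80.7] per row/8 [ 0.06  0.25 10.09]
wrist 1197 circ [465.6  28.2] 12.2 rect [466.1  28.5] [23.1 23.7] 30.0 z 64.4
```

```bash

python3 -m jog '[{"linear":[0.3,1.8,6],"yaw":0},{"linear":[0,0,14],"yaw":0},{"linear":[0,0,16],"yaw":0},{"linear":[0,0,16],"yaw":0},{"linear":[0,0,14],"yaw":0},{"linear":[0,0,9],"yaw":0},{"linear":[0,0,4],"yaw":0},{"linear":[0,0,1.5],"yaw":0}]' >/dev/null
python3 -m jog '[{"linear":[0,0,0],"yaw":0},{"linear":[0,0,0],"yaw":0}]'
python3 -m jog '[{"linear":[0,0,0],"yaw":0},{"linear":[0,0,0],"yaw":0},{"linear":[0,0,0],"yaw":0},{"linear":[0,0,0],"yaw":0},{"linear":[0,0,0],"yaw":0},{"linear":[0,0,0],"yaw":0},{"linear":[0,0,0],"yaw":0},{"linear":[0,0,0],"yaw":0}]' 0 40 >/dev/null
python3 -m jog '[{"linear":[0,0,0],"yaw":0},{"linear":[0,0,0],"yaw":0},{"linear":[0,0,0],"yaw":0},{"linear":[0,0,0],"yaw":0}]'
```

```text
clock: 52.12
tool_pos: [467.4, 28.2, 1.1]
tool_rot: [0.786, 0.618, 0.0, 0.0]
wrist_force: [0.7, -0.4, -0.1]
grip_width: 1.004
gripper_force: 0.0
clock: 53.12
tool_pos: [466.5, 28.2, 0.4]
tool_rot: [0.786, 0.618, -0.0, -0.0]
wrist_force: [-1.6, 0.5, 1.1]
grip_width: 0.252
gripper_force: 40.0
```

```bash

python3 -m jog '[{"linear":[0,0,-5],"yaw":0},{"linear":[0,0,-12],"yaw":0},{"linear":[0,0,-16],"yaw":0},{"linear":[0,0,-16],"yaw":0},{"linear":[0,0,-14],"yaw":0},{"linear":[0,0,-7],"yaw":0},{"linear":[0,0,0],"yaw":0},{"linear":[0,0,0],"yaw":0}]'
python3 - <<'E'
from h import *
from cell import ctrl
need(647.7,131.5,70,16)
s=ctrl.snapshot("top"); Q=cloud(s); Z=Q[...,2]
m=(Z>6.5)&(Z<13)&(np.hypot(Q[...,0]-648,Q[...,1]-132)<70)
m=cv2.morphologyEx(m.astype(np.uint8),cv2.MORPH_OPEN,np.ones((3,3)))>0
q=Q[m][:,:2].astype(np.float32); print("marble",len(q), cv2.minAreaRect(q) if len(q) else 0)
E
```

```text
clock: 53.78
tool_pos: [466.7, 28.2, 70.3]
tool_rot: [0.786, 0.618, 0.0, 0.0]
wrist_force: [-0.1, 0.4, -4.3]
grip_width: 0.252
gripper_force: 40.0
at [466.7  28.2  70.3] head -13.7 t 53.78 q6 0.04 shift [143.2 151.4   0.4] per row/16 [8.95 9.46 0.02]
marble 1338 ((648.203857421875, 131.2884979248047), (90.87651062011719, 89.98977661132812), 7.632955551147461)
```

```bash

python3 -m jog '[{"linear":[5,5,0],"yaw":0},{"linear":[9.6,10.2,0],"yaw":0},{"linear":[9.6,10.2,0],"yaw":0},{"linear":[9.6,10.2,0],"yaw":0},{"linear":[9.6,10.2,0],"yaw":0},{"linear":[9.6,10.2,0],"yaw":0},{"linear":[9.6,10.2,0],"yaw":0},{"linear":[9.6,10.2,0],"yaw":0}]' >/dev/null
python3 -m jog '[{"linear":[9.6,10.2,0],"yaw":0},{"linear":[9.6,10.2,0],"yaw":0},{"linear":[9.6,10.2,0],"yaw":0},{"linear":[9.6,10.2,0],"yaw":0},{"linear":[9.6,10.2,0],"yaw":0},{"linear":[9.6,10.2,0],"yaw":0},{"linear":[9.6,10.2,0],"yaw":0},{"linear":[4,4,0],"yaw":0}]' >/dev/null
python3 -m jog '[{"linear":[0,0,0],"yaw":0},{"linear":[0,0,0],"yaw":0}]'
python3 -c "
from h import need
need(647.8,131.4,8.4)"
```

```text
clock: 55.33
tool_pos: [647.4, 131.7, 69.2]
tool_rot: [0.786, 0.618, -0.001, -0.001]
wrist_force: [0.1, -0.1, -3.9]
grip_width: 0.252
gripper_force: 40.0
at [647.4 131.7  69.2] head -13.7 t 55.33 q6 0.26 shift [-0.2  0.6 60.8] per row/8 [-0.02  0.08  7.6 ]
```

```bash

python3 -m jog '[{"linear":[0,0,6],"yaw":0},{"linear":[0,0,13],"yaw":0},{"linear":[0,0,14],"yaw":0},{"linear":[0,0,12],"yaw":0},{"linear":[0,0,8],"yaw":0},{"linear":[0,0,4],"yaw":0},{"linear":[0,0,1],"yaw":0},{"linear":[0,0,0],"yaw":0}]' >/dev/null
python3 -m jog '[{"linear":[0,0,0.7],"yaw":0},{"linear":[0,0,0],"yaw":0}]'
python3 -m jog '[{"linear":[0,0,0.7],"yaw":0},{"linear":[0,0,0],"yaw":0}]'
python3 -m jog '[{"linear":[0,0,0.7],"yaw":0},{"linear":[0,0,0],"yaw":0}]'
```

```text
clock: 56.17
tool_pos: [648.9, 131.6, 12.6]
tool_rot: [0.786, 0.618, 0.001, 0.0]
wrist_force: [-0.6, -0.2, -4.5]
grip_width: 0.262
gripper_force: 40.0
clock: 56.33
tool_pos: [648.5, 131.6, 11.6]
tool_rot: [0.786, 0.618, 0.0, 0.0]
wrist_force: [-0.4, 0.8, -4.8]
grip_width: 0.255
gripper_force: 40.0
clock: 56.5
tool_pos: [648.2, 131.6, 10.5]
tool_rot: [0.786, 0.618, 0.0, 0.0]
wrist_force: [0.7, -0.5, -2.4]
grip_width: 0.253
gripper_force: 40.0
```

```bash

python3 -m jog '[{"linear":[0,0,0.7],"yaw":0},{"linear":[0,0,0],"yaw":0}]'
python3 -m jog '[{"linear":[0,0,0.7],"yaw":0},{"linear":[0,0,0],"yaw":0}]'
python3 -m jog '[{"linear":[0,0,0.5],"yaw":0},{"linear":[0,0,0],"yaw":0}]'
```

```text
clock: 56.67
tool_pos: [648.1, 131.6, 9.6]
tool_rot: [0.786, 0.618, -0.0, -0.0]
wrist_force: [0.3, 0.0, -3.7]
grip_width: 0.254
gripper_force: 40.0
clock: 56.83
tool_pos: [648.1, 131.5, 8.8]
tool_rot: [0.786, 0.618, -0.0, -0.0]
wrist_force: [0.3, 0.2, -4.0]
grip_width: 0.256
gripper_force: 40.0
clock: 57.0
tool_pos: [648.2, 131.6, 8.5]
tool_rot: [0.786, 0.618, 0.0, -0.0]
wrist_force: [-0.1, 0.2, -4.0]
grip_width: 0.255
gripper_force: 40.0
```

```bash

python3 -m jog '[{"linear":[0,0,0.5],"yaw":0},{"linear":[0,0,0],"yaw":0}]'
python3 -m jog '[{"linear":[0,0,0.5],"yaw":0},{"linear":[0,0,0],"yaw":0}]'
```

```text
clock: 57.17
tool_pos: [648.3, 131.6, 8.5]
tool_rot: [0.786, 0.618, 0.0, 0.0]
wrist_force: [-2.6, -0.3, 1.3]
grip_width: 0.254
gripper_force: 40.0
clock: 57.33
tool_pos: [648.4, 131.6, 8.5]
tool_rot: [0.786, 0.618, 0.0, 0.0]
wrist_force: [-3.5, 0.2, 4.7]
grip_width: 0.254
gripper_force: 40.0
```

Contact. Release, rise well clear and check everything.

```bash

python3 -m jog '[{"linear":[0,0,0],"yaw":0},{"linear":[0,0,0],"yaw":0},{"linear":[0,0,0],"yaw":0},{"linear":[0,0,0],"yaw":0},{"linear":[0,0,0],"yaw":0},{"linear":[0,0,0],"yaw":0},{"linear":[0,0,0],"yaw":0},{"linear":[0,0,0],"yaw":0}]' 88 >/dev/null
python3 -m jog '[{"linear":[0,0,-6],"yaw":0},{"linear":[0,0,-14],"yaw":0},{"linear":[0,0,-20],"yaw":0},{"linear":[0,0,-20],"yaw":0},{"linear":[0,0,-20],"yaw":0},{"linear":[0,0,-20],"yaw":0},{"linear":[0,0,-20],"yaw":0},{"linear":[0,0,-20],"yaw":0}]' >/dev/null
python3 -m jog '[{"linear":[-20,-8,0],"yaw":0},{"linear":[-20,-8,0],"yaw":0},{"linear":[-20,-8,0],"yaw":0},{"linear":[-20,-8,0],"yaw":0},{"linear":[-20,-8,0],"yaw":0},{"linear":[-20,-8,0],"yaw":0},{"linear":[-10,-4,0],"yaw":0},{"linear":[0,0,0],"yaw":0}]' 
python3 - <<'E'
from h import *
from cell import ctrl
for c in ("top","wrist","scene"):
  for n,a in dict(bottle=(448,-240,82,105),anvil=(640,-146,44,56),tin=(439,245,44,56),weight=(648,131,58,80),foot=(648,131,26,36),dish=(648,-5,20,32)).items():
    print(n,end=" "); find(c,*a,42)
s=ctrl.snapshot("scene"); cv2.imwrite("pics/end.png",s["pixels"][:,:,::-1])
E
```

```text
clock: 59.33
tool_pos: [566.5, 16.1, 148.8]
tool_rot: [0.787, 0.617, 0.0, 0.001]
wrist_force: [1.2, -0.5, 0.3]
grip_width: 0.998
gripper_force: 0.0
bottle top 144 circ [ 449.1 -240.9] 11.8 rect [ 448.9 -240.8] [22.8 22.1] 65.0 z 95.2
anvil top 508 circ [ 639.5 -146.2] 31.0 rect [ 639.9 -146.1] [52.1 41.3] 75.6 z 50.5
tin top none
weight top none
foot top none
dish top none
bottle wrist none
anvil wrist 309 circ [ 639.5 -144.6] 32.5 rect [ 639.2 -144.9] [54.2 39.9] 76.7 z 48.9
tin wrist none
weight wrist 1066 circ [647.4 131. ] 12.1 rect [647.2 130.8] [23.2 23.7] 90.0 z 72.6
foot wrist 2232 circ [647.3 131. ] 27.1 rect [647.1 129.7] [50.6 52.9] 76.7 z 33.1
dish wrist 1001 circ [648.2  -6. ] 31.5 rect [648.1  -5.7] [61.5 62.3] 31.8 z 24.5
bottle scene 139 circ [ 451.2 -239.4] 13.0 rect [ 451.6 -240. ] [24.6 22.5] 7.5 z 94.1
anvil scene 513 circ [ 642.9 -145.8] 32.1 rect [ 642.5 -145.4] [52.2 42.1] 76.8 z 50.0
tin scene none
weight scene 113 circ [651.9 130.1] 12.0 rect [651.7 129.7] [21.3 23. ] 89.6 z 72.0
foot scene 228 circ [652.  129.6] 27.5 rect [654.  127.8] [53.4 49.7] 40.9 z 33.2
dish scene 198 circ [651.3  -5.4] 32.5 rect [650.9  -5.7] [60.6 63.4] 38.8 z 24.7
```

View pics/end.png

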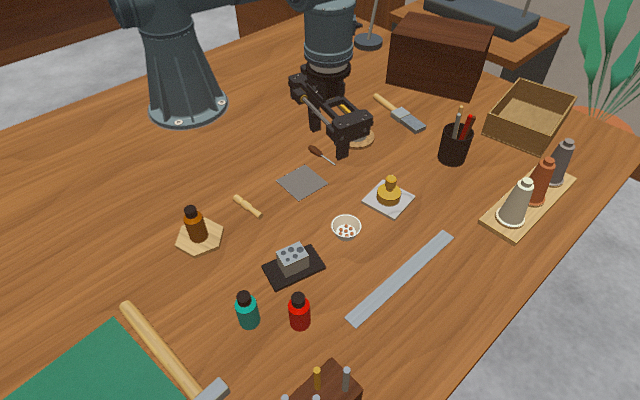

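The bottle stands on the hex board (196,228), the anvil on the rubber pad (293,262) and the weight on the marble (390,195), all upright. The dish (346,228) has not moved. The tin, hidden by the arm here, was confirmed on the cork after its release.

```bash
python3 -m jog '[{"linear":[0,0,0],"yaw":0},{"linear":[0,0,0],"yaw":0},{"linear":[0,0,0],"yaw":0}]' >/dev/null; python3 -c "
from cell import ctrl
print(ctrl.finish_job())"
```

```text
the job is handed in; nothing more can be done
None
```

The job is handed in at about 60 s: all four things are upright on their own places and measured within about 2 mm of centre, and the dish and look-alike bottles were left alone.

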